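# Check a carved groove with a depth gauge and set the tally

### The arm

A 7-joint arm with a two-finger parallel gripper is mounted at the origin on the work surface. World frame = base frame: x ahead of the robot, y to its left, z up, the work surface at z = 0. Lengths are in m, angles in rad, forces in N, time in s.
With the tool pointing down it reaches from about 0.4 to 0.85 m from the base axis. Payload 6.9 kg.
Tool frame: the origin (TCP) lies at the very end of the fingers, on their centre line; the grasp point (between the pads) lies 19 mm behind it (tcp_to_grasp is the x of the grasp point in the tool frame, in m); x points along the fingers, y is the direction in which the jaws open and shut, and the axes are right-handed (so a half turn about x gives the same grasp; the last joint's range is limited). The gripper opens to 85 mm and grips with 20 to 120 N. Pads are 22 mm wide; open, the fingers measure 114 mm over their backs; the gripper's body (76 mm by 85 mm) begins 54 mm behind the grasp point. The pads swing forward as they close: fully open they stand 13 mm farther back than shut.
Start: joints at [-1.073, 0.507, -0.238, 1.5, 0.126, 1.149, -0.155], TCP at [0.239, 0.577, 0.231] pointing down, gripper open.
Joint ranges: [-3.08, 3.08], [-0.24, 2.05], [-1.43, 1.35], [0, 2.5], [-1.52, 4.66], [0.17, 1.96], [-2.89, 2.89]. Speed limits (rad/s): [2.39, 2.39, 3.14, 3.14, 3.14, 3.14, 3.14].

### API

Orientations are given as a rotation vector (axis times angle).
In Python, from cell import * gives the robot as it stands.
- The arm moves only by the tool apply_moves, never from a script. Its argument "targets" is a list of rows, each a list of 5 numbers: the shift along the tool's x, y, z in units of 0.025 m (1.0 is 0.025 m), then the turn about the tool's x in units of 4 degrees (1.0 is 4 degrees), then the gripper command: -1 is fully open, 1 is shut, values between are in proportion. A call has 1 to 5 rows; each row shifts and turns the pose as measured when the row begins, along the tool's axes as they then stand; what a row does not reach is not made up. A row lasts 1/10 s, in which the tool goes at most 50 mm and 8.59 degrees, less where a joint would pass 70% of its speed; a pose out of reach is approached as far as the arm can. A call with a number of a shift or a turn outside -1 to 1 is refused whole. A call with a gripper value outside its range is refused whole. The fingers move at their own pace and stop on an object; "newtons" is the grip in N (left out, the last holds). Time passes only in rows, so rows that do not move let the fingers close. It gives the time, the measured TCP pose, the force and the opening at its end, in the units of the state.
- state(): the state, without advancing time (a new reading comes with each control period).
- camera(name): name is "scene" or "top" or "wrist"; returns the picture (384x512x3 uint8, blue, green, red); there is no depth.
- camera_model(name): a dict with "fx", "fy", "cx", "cy" (pixels), "extrinsics" (4x4, takes a point from world to camera coordinates); the wrist camera has in their place "T_tool_cam" (4x4, takes a point from camera to tool coordinates, whose origin is the TCP and whose axes are the tool frame's). Camera axes: x right, y up, looking along -z (the intrinsics and any distortion apply to the point x, -y, -z); pixel columns grow to the right and rows downward; lengths in m; the calibration is good to about 2 mm. A picture is of the moment at which its call begins: read the wrist's pose just before it. camera_model takes no time and is no camera call.
- job_done(): hands the job in, once; it reports no verdict.
The state is a dict: "t": time; "q": joint angles; "qd": joint speeds; "tau": joint torques, N m; "ee_pos": TCP position; "orientation": TCP orientation; "contact_force": force on the tool from outside, world axes, zero at the start; "moment": the same for the moment, N m; "gripper_width": finger opening in m.
Only numpy, scipy, OpenCV 4.12 (cv2) and the standard library are available. Lean on these libraries where they do the work, as an engineer would, in place of code of your own. Each camera call takes 0.05 s, during which the arm holds its last target.

### The job

Take the depth gauge from its wooden stand and push its stiff sprung probe down into the groove of the blank on the bench hook until the base sits flat on the wood, keep it pressed there with about 15 N (never over 30 N), still, for a second, and read the depth. Then stand the gauge back upright on its stand, probe in the hole and reading left as it is, and tip the tally lever, upright until now, all the way over: away from the robot if the groove is 10 mm deep or more, towards the robot if it is shallower. Leave the gouge, spoon and pencil where they lie.

Things in the scene. Friction and masses are not known exactly. Their poses are not given: they have to be found in the camera images.
- gauge_grip (a point): Depth gauge: steel base plate 80 x 36 x 8 mm, upright grey stem 26 (x) x 22 (y) mm up to 54 mm above the base's underside; a steel probe slides through both. This point is on the stem's axis, 34 mm above the underside: grip here across the 22 mm. x along the 80 mm side, z up. 0.15 to 0.3 kg. Starts upright on the stand, probe in the hole.
- gauge: The same depth gauge with its probe; origin at the centre of the underside of its base plate, axes as for gauge_grip.
- probe_tip (a point): The lower end of the gauge's probe, a round-ended steel pin 6 mm in diameter on the gauge's axis. Fully out (at the start) it is 22 mm below the underside of the base.
- probe (a joint): How far the probe is pushed up into the gauge (m), 0 (out, at the start) to 0.022. Takes 6 N (out) to 7.5 N (in); a brake then holds it, it does not come back. Base flat and tip on the groove floor: depth = 0.022 minus this = what still stands out below the base. The rod's top rises from the stem equally (4 mm shows at the start; dark rings every 5 mm).
- hook: Bench hook fixed to the bench: plywood 150 (x) x 120 x 14 mm, 28 mm fence at +x. Origin on the bench under its centre. The wooden blank held on it (on a thin rubber mat: sinks 1 mm per 25 N) is 106 (x) x 84 (y) mm, centred; an open-ended groove 10 mm wide runs along x in its top at y = 0. Blank top 34 to 46 mm above the bench, groove 5 to 15 mm deep; both vary and are not given.
- groove (a point): Point on the centre line of the groove, half-way along it, at a nominal 40 mm above the bench (the true top of the blank is up to 6 mm higher or lower). Axes as for hook: x along the groove, z up.
- stand: Gauge stand fixed to the bench: light wooden block 100 x 60 x 45 mm (100 along its x) with a square hole 19 mm wide and 32 mm deep in the middle of its top. Origin at the centre of its underside. The gauge's base rests on its top, 45 mm above the bench, its probe in the hole.
- tally_base: Block of the tally lever, fixed to the bench, 70 x 50 x 25 mm, origin at the centre of its underside. Its x points roughly away from the robot; the lever pivots about its y axis, 22 mm above the bench.
- tally_tip (a point): Centre of the black ball (26 mm in diameter) on the tally lever's end, 80 mm from the pivot; 102 mm above the bench with the lever upright.
- tally (a joint): Tally lever angle in rad: 0 leans fully towards the robot (block's -x), 0.5 upright, 1.0 leans fully away (block's +x). It starts near upright and stays where it is left; about 1 N at the ball moves it.
- gouge: Bystander: carving gouge 220 mm long with a wooden handle, lying on the bench. Leave alone.
- spoon: Bystander: wooden spoon 170 mm long lying on the bench. Leave alone.
- pencil: Bystander: pencil 140 mm long lying on the bench. Leave alone.
Mind the look-alikes: they are no part of the job. Leave any purple look-alike of the tally_base alone. Of the things that look like the hook, the middle-sized one is meant.

How it is judged:
By the outcome, as a careful person would: the job done as asked, in the order asked, and still so for the second after the job is handed in, with the robot touching nothing.
It also fails if it takes over 72 s, if anything falls off the work surface, if the arm or the gripper's body presses on something with over 40 N, if the wrist force passes 120 N, or if a joint passes its speed limit or range.

## Working session

There is one attempt and no reset: what is moved stays moved. The work goes in short steps, Python scripts to look and compute and a tool call to move; the robot and the scene stay as the last step left them, time stands still between calls to the robot, and variables do not carry over. Pictures are saved under pics/ and viewed, and the job is handed in when it is done.

Besides the shell and the picture viewer there is one more tool, called as a command line: name --pt "numbers of a row" for each row, then --argument value for the rest. apply_moves: Moves the arm, as the interface text tells. Shifts and turns lie within -1 to 1; 1 stands for 0.025 m of shift or 4 degrees of turn. Its arguments: {"type":"object","properties":{"targets":{"type":"array","items":{"type":"array","items":{"type":"number","minimum":-1,"maximum":1}}},"newtons":{"type":"number"}},"required":["targets"]}

```bash
ls; mkdir -p pics
python3 - <<'E'
from cell import *
import cv2
s=state();print(s)
for n in ("scene","top","wrist"):
    cv2.imwrite(f"pics/{n}0.png",camera(n)); print(n,camera_model(n))
E
```

```text
pics
{'t': 0.0, 'q': array([-1.07252135,  0.50835264, -0.23751334,  1.50110562,  0.12572716,
        1.1488898 , -0.15483218]), 'qd': array([-1.13767637e-03,  5.94364847e-04,  7.09942713e-05,  5.25002103e-04,
        4.89304896e-04, -6.90526555e-04,  6.23184426e-04]), 'tau': array([-8.01009537e-04, -6.20602012e+01, -2.18691118e+00, -2.49657851e+01,
        1.27618283e-02,  1.18225932e-02, -2.52797616e-05]), 'ee_pos': array([0.23912089, 0.57692371, 0.23042947]), 'orientation': array([ 0.30677706,  1.54903125, -0.309525  ]), 'contact_force': array([0.35774427, 0.21243745, 0.38036812]), 'moment': array([ 0.01714577,  0.03667469, -0.02096151]), 'gripper_width': 0.08538133620171545}
scene {'fx': 391.9950670564527, 'fy': 391.9950670564527, 'cx': 260.2313675967457, 'cy': 192.35668797966508, 'extrinsics': array([[-0.33385356,  0.94262062,  0.00285768,  0.20900511],
       [-0.62363828, -0.22314894,  0.74918612,  0.23280295],
       [ 0.70683598,  0.24833629,  0.66235337, -1.28796693],
       [ 0.        ,  0.        ,  0.        ,  1.        ]])}
top {'fx': 350.7144929566575, 'fy': 350.7144929566575, 'cx': 255.0348481421898, 'cy': 191.72654379374205, 'extrinsics': array([[ 0.00497253, -0.99962642,  0.02687572, -0.05485909],
       [ 0.99372149,  0.0079436 ,  0.11159974, -0.48604532],
       [-0.11177154,  0.02615205,  0.99338975, -0.89703231],
       [ 0.        ,  0.        ,  0.        ,  1.        ]])}
wrist {'fx': 276.19498335096347, 'fy': 276.19498335096347, 'cx': 255.63271137011915, 'cy': 196.89493630371982, 'T_tool_cam': array([[-6.24296888e-04,  3.16819990e-01, -9.48485479e-01,
        -1.42748983e-01],
       [ 9.99999802e-01,  2.78166515e-04, -5.65288624e-04,
        -9.16086246e-04],
       [ 8.47421640e-05, -9.48485644e-01, -3.16820100e-01,
        -8.12817565e-02],
       [ 0.00000000e+00,  0.00000000e+00,  0.00000000e+00,
         1.00000000e+00]])}
```

View pics/scene0.png

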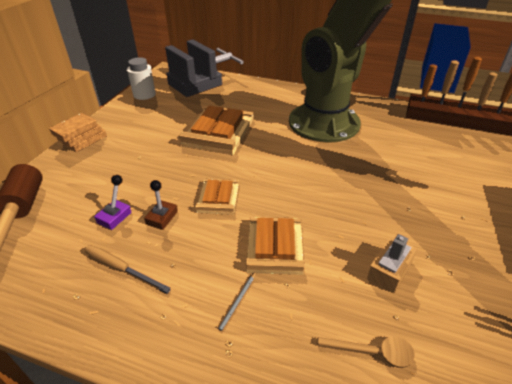

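View pics/top0.png

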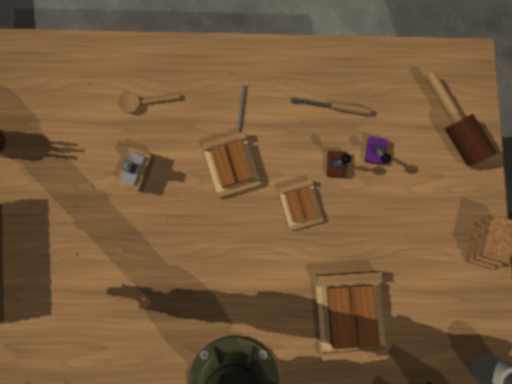

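View pics/wrist0.png

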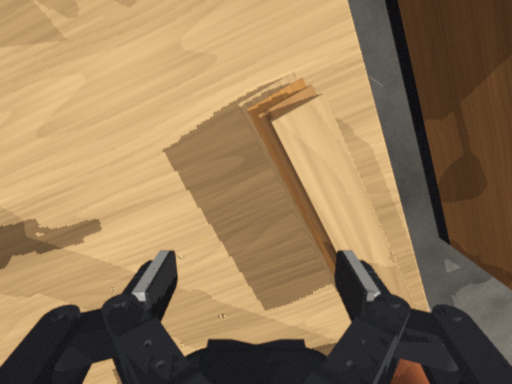

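Candidates, as top-camera pixels:
- **Hooks:** (233,163), (303,204) and (350,310). I expect the middle-sized one to be (233,163).
- **Tally:** brown at (338,163) and purple at (377,150). I want the brown one.
- **Gauge and stand:** only one, at (133,170).

Next I'll check these in close crops.

```bash
cat > h.py <<'E'
import numpy as np,cv2
from cell import *
def proj(n,P,cm=None):
    cm=cm or camera_model(n);E=cm["extrinsics"];P=np.atleast_2d(P)
    c=P@E[:3,:3].T+E[:3,3]
    return np.c_[cm["cx"]+cm["fx"]*c[:,0]/-c[:,2],cm["cy"]+cm["fy"]*-c[:,1]/-c[:,2]]
def unproj(n,uv,z,cm=None):
    cm=cm or camera_model(n);E=cm["extrinsics"];R=E[:3,:3];o=-R.T@E[:3,3]
    d=R.T@np.array([(uv[0]-cm["cx"])/cm["fx"],-(uv[1]-cm["cy"])/cm["fy"],-1])
    return o+d*(z-o[2])/d[2]
def wristcm(s):
    cm=dict(camera_model("wrist"))
    R=cv2.Rodrigues(np.array(s["orientation"]))[0]
    T=np.eye(4);T[:3,:3]=R;T[:3,3]=s["ee_pos"]
    cm["extrinsics"]=np.linalg.inv(T@cm["T_tool_cam"]);return cm
E
python3 - <<'E'
import cv2
t=cv2.imread("pics/top0.png");s=cv2.imread("pics/scene0.png")
cv2.imwrite("pics/c1.png",cv2.resize(t[120:210,100:270],None,fx=4.6,fy=4.6,interpolation=cv2.INTER_CUBIC))
cv2.imwrite("pics/c2.png",cv2.resize(t[120:240,270:430],None,fx=4.6,fy=4.6,interpolation=cv2.INTER_CUBIC))
cv2.imwrite("pics/c3.png",cv2.resize(s[170:300,240:420],None,fx=4.4,fy=4.4,interpolation=cv2.INTER_CUBIC))
from h import *
for n,(u,v) in dict(large=(318,347),large2=(387,347),m1=(220,196),m2=(262,185),s1=(293,229),s2=(325,219)).items(): print(n,unproj("top",(u,v),0))
E
```

```text
large [ 0.08445557 -0.21828807  0.        ]
large2 [ 0.0838239 -0.3995799  0.       ]
m1 [0.47713791 0.04235576 0.        ]
m2 [ 0.50813207 -0.07133899  0.        ]
s1 [ 0.38933121 -0.15523579  0.        ]
s2 [ 0.41671399 -0.24238566  0.        ]
```

View pics/c1.png

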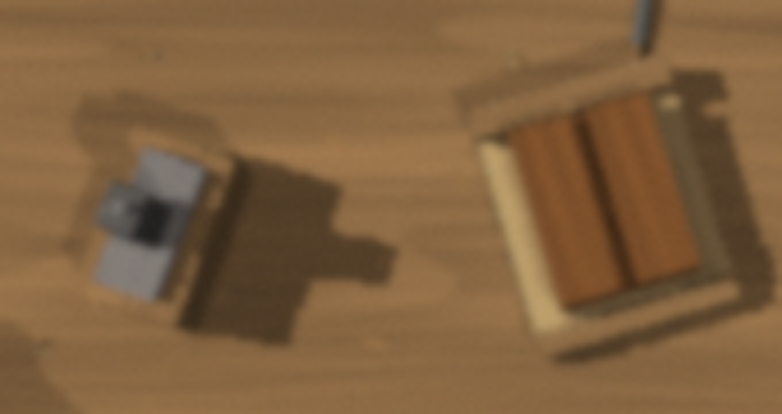

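View pics/c2.png

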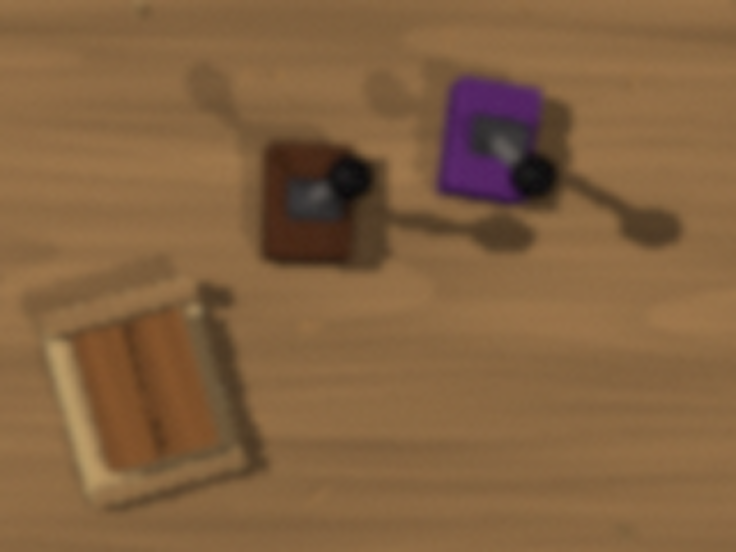

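View pics/c3.png

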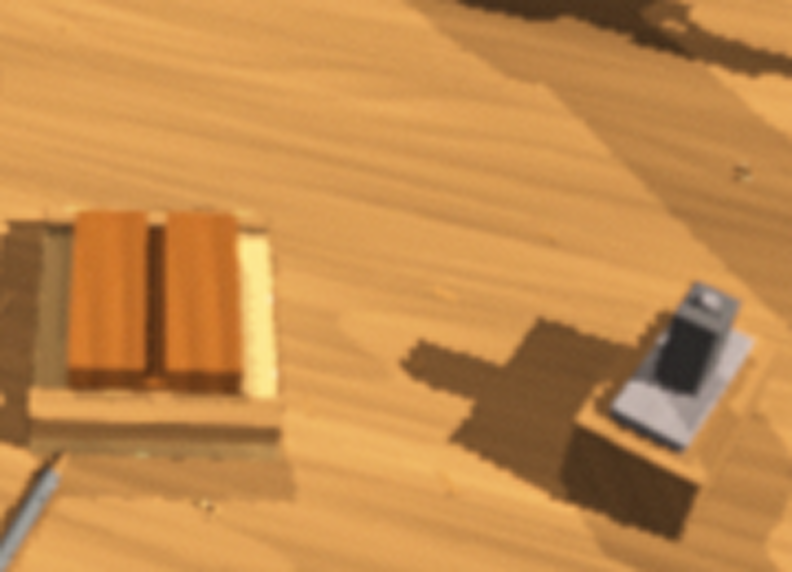

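```bash
cat > fit.py <<'E'
from h import *
from scipy.optimize import least_squares
CT,CS=camera_model("top"),camera_model("scene")
def fit(model,obs,p0,freez=None):
    # obs list (cam, idx, uv) ; p=(x,y,yaw[,z])
    def pts(p):
        c,s=np.cos(p[2]),np.sin(p[2]);M=np.array(model,float)
        P=np.c_[p[0]+c*M[:,0]-s*M[:,1],p[1]+s*M[:,0]+c*M[:,1],M[:,2]+(p[3] if len(p)>3 else 0)];return P
    def r(p):
        P=pts(p);return np.concatenate([proj(None,P[i],cm)[0]-uv for cm,i,uv in obs])
    o=least_squares(r,p0,loss="soft_l1");return o.x,o.fun.reshape(-1,2)
def rect(a,b,z): return [(a,b,z),(a,-b,z),(-a,-b,z),(-a,b,z)]
E
python3 - <<'E'
from fit import *
np.set_printoptions(precision=4,suppress=True)
t1=lambda p:np.array(p)/4.6+[100,120]
t2=lambda p:np.array(p)/4.6+[270,120]
s1=lambda p:np.array(p)/4.4+[240,170]
T=[t1(p) for p in [(508,135),(655,92),(698,268),(565,305)]]
S=[s1(p) for p in [(240,375),(70,370),(75,212),(240,212)]]
x,r=fit(rect(.053,.042,0),[(CT,i,T[i]) for i in range(4)]+[(CS,i,S[i]) for i in range(4)],[.53,-.01,.24,.04]);print("blank",x,r.tolist())
T=[t1(p) for p in [(145,145),(208,168),(155,300),(95,280)]]
S=[s1(p) for p in [(685,440),(612,410),(753,340)]]
# gauge +x,+y ; +x,-y ; -x,-y; -x,+y
x,r=fit(rect(.04,.018,.053),[(CT,i,T[i]) for i in range(4)]+[(CS,0,S[0]),(CS,1,S[1]),(CS,3,S[2])],[.5,.3,-.36]);print("gauge",x,r.tolist())
# stem top
T=[t2(p) for p in [(265,143),(350,145),(352,262),(262,262)]]
x,r=fit(rect(.035,.025,.025),[(CT,i,T[i]) for i in range(4)],[.55,-.3,0]);print("tally",x,r.tolist())
print(unproj("top",t2((350,176)),.102), unproj("scene",(156,186),.102))
E
```

```text
blank [0.5607 0.0117 0.3006 0.0315] [[-0.04994468899630533, -0.26399092651928413], [-1.6678281489033395, 0.283249290349886], [0.5214185276845171, -0.33072340254045685], [-1.189007295562078, 0.7262618717541045], [0.1796987772137868, -0.2238746114736898], [-0.9542632554311865, -0.39711039347361066], [0.19129108665077865, -0.10474801780782173], [-1.0147936242702826, 0.9979342424700235]]
gauge [ 0.5423  0.2636 -0.3119] [[-0.3449509399986539, -0.28714393302536223], [-0.7987584079473322, -0.9308413916155303], [-0.19232000040963726, -0.3697124203801536], [-0.5221596305924407, -0.4338875411080778], [-0.10321795459481109, -0.06747730176056166], [-0.5387587931386975, -2.0819396840610693], [-0.21721054086174263, -1.9425122415553346]]
tally [ 0.5632 -0.2712 -0.0167] [[-0.06525238051250426, -0.035992198092571925], [-0.1260352549367667, 0.03563835224147738], [-0.3664543097419255, 0.24060484387504744], [0.6272873521782572, -0.23685090090182825]]
[ 0.563  -0.2742  0.102 ] [ 0.5694 -0.27    0.102 ]
```

```bash
cat >> h.py <<'E'
def plan(pos,yawy=None,s=None):
    """shift in tool units/turn units to bring TCP to pos & tool-y yaw to yawy (mod pi)"""
    s=s or state();R=cv2.Rodrigues(np.array(s["orientation"]))[0]
    d=R.T@(np.array(pos)-s["ee_pos"])/.025
    y=np.arctan2(R[1,1],R[0,1]);a=0
    if yawy is not None:
        a=(yawy-y+np.pi/2)%np.pi-np.pi/2; a=-np.degrees(a)/4 if R[2,0]<0 else np.degrees(a)/4
    print("ee",np.round(s["ee_pos"],4),"F",np.round(s["contact_force"],2),"M",np.round(s["moment"],3),"w",round(s["gripper_width"],4),"t",s["t"],"yawy",round(np.degrees(y),2),"toolz",np.round(R[:,2],3),"toolx",np.round(R[:,0],3),"q7",round(s["q"][6],3))
    print("shift units",np.round(d,3),"turn units",round(a,2), "tool y",np.round(R[:,1],3));return d,a
E
python3 - <<'E'
from h import *
plan([.542,.264,.23],-.312+np.pi/2)
E
```

```text
ee [0.2392 0.577  0.2306] F [-0.32 -0.46 -0.65] M [ 0.008 -0.005  0.007] w 0.0854 t 0.15 yawy 67.49 toolz [ 0.924 -0.383  0.   ] toolx [-0.    -0.001 -1.   ] q7 -0.155
shift units [ 0.035 -6.93  15.983] turn units -1.16 tool y [ 0.383  0.924 -0.001]
```

apply_moves --pt "0 -0.45 1 -0.4 -1" --pt "0 -0.45 1 -0.4 -1" --pt "0 -0.45 1 -0.4 -1" --pt "0 -0.45 1 0 -1" --pt "0 -0.45 1 0 -1"

```text
t: 0.65
ee_pos: [0.3356, 0.4823, 0.2283]
orientation: [0.23, 1.563, -0.235]
contact_force: [-0.3, 0.5, 0.4]
gripper_width: 0.0855
```

apply_moves --pt "0 -0.45 1 0 -1" --pt "0 -0.45 1 0 -1" --pt "0 -0.45 1 0 -1" --pt "0 -0.45 1 0 -1" --pt "0 -0.45 1 0 -1"

```text
t: 1.15
ee_pos: [0.4422, 0.3871, 0.2267]
orientation: [0.228, 1.565, -0.236]
contact_force: [-0.5, -0.5, -0.3]
gripper_width: 0.0856
```

Run:
```python
from h import *
plan([.542,.264,.23],-.312+np.pi/2)
```

```text
ee [0.4422 0.3871 0.2267] F [-0.52 -0.51 -0.33] M [ 0.051 -0.002 -0.008] w 0.0856 t 1.15 yawy 73.09 toolz [ 0.957 -0.291 -0.005] toolx [-0.007 -0.004 -1.   ] q7 0.406
shift units [-0.136 -3.551  5.251] turn units 0.24 tool y [ 0.291  0.957 -0.006]
```

apply_moves --pt "0 -0.9 0.5 0 -1" --pt "0 -0.9 0.5 0 -1" --pt "0 -0.9 0.5 0 -1" --pt "0 -0.8 0.3 0 -1" --pt "0 0 0 0 -1"

```text
t: 1.65
ee_pos: [0.4636, 0.2814, 0.225]
orientation: [0.23, 1.565, -0.246]
contact_force: [-0.1, -0.3, -0.5]
gripper_width: 0.0853
```

Run:
```python
from h import *
d,a=plan([.542,.264,.23],-.312+np.pi/2)
s=state();cv2.imwrite("pics/w1.png",cv2.resize(camera("wrist"),None,fx=1.5,fy=1.5,interpolation=cv2.INTER_CUBIC))
import pickle;pickle.dump(s,open("w1.pkl","wb"))
```

```text
ee [0.4636 0.2814 0.225 ] F [-0.14 -0.26 -0.51] M [ 0.012 -0.05   0.034] w 0.0853 t 1.65 yawy 72.64 toolz [ 0.954 -0.298 -0.006] toolx [-0.009 -0.009 -1.   ] q7 0.576
shift units [-0.223  0.268  3.2  ] turn units 0.13 tool y [ 0.298  0.954 -0.011]
```

View pics/w1.png

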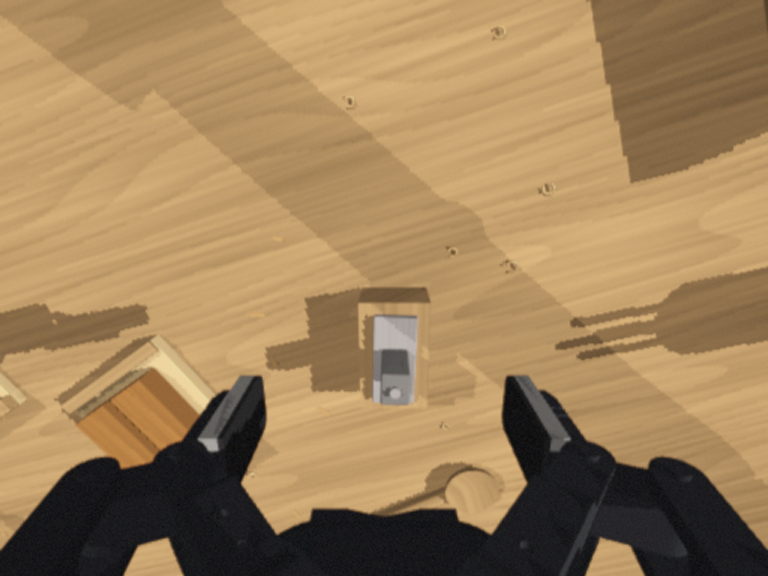

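Run:
```python
import cv2
t=cv2.imread("pics/w1.png")
cv2.imwrite("pics/w1c.png",cv2.resize(t[280:420,330:460],None,fx=4,fy=4,interpolation=cv2.INTER_CUBIC))
```

```text
(no output)
```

View pics/w1c.png

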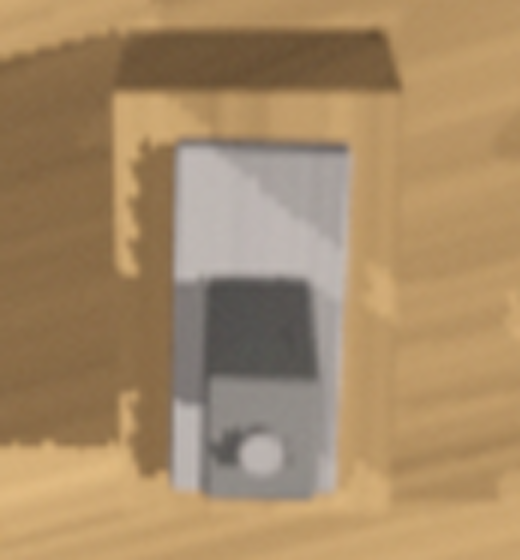

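Run:
```python
from fit import *
import pickle
np.set_printoptions(precision=4,suppress=True)
cm=wristcm(pickle.load(open("w1.pkl","rb")))
f=lambda p:(np.array(p)/4+[330,280])/1.5-.17
M=[(-.04,-.018,.053),(-.04,.018,.053),(.04,-.018,.053),(.04,.018,.053),(-.013,-.011,.099),(-.013,.011,.099),(.013,.011,.099),(.013,-.011,.099),(0,0,.103),(-.05,-.03,.045),(-.05,.03,.045)]
U=[(178,148),(350,150),(172,492),(335,490),(205,378),(318,378),(313,497),(205,495),(262,455),(115,90),(400,90)]
x,r=fit(M,[(cm,i,f(U[i])) for i in range(9)],[.542,.264,-.31]);print(x,r.tolist())
x,r=fit(M,[(cm,i,f(U[i])) for i in range(9)],[.542,.264,-.31,0]);print(x)
x,r=fit(M,[(cm,i,f(U[i])) for i in (9,10)],[.542,.264,-.31]);print("stand",x)
```

```text
[ 0.5429  0.2634 -0.3178] [[-0.6951093241678734, -0.2546861649648804], [0.11690131454190578, -0.07348814353474609], [-0.126222610675228, -0.6122030855747198], [0.1559177754297707, 0.22861128905321948], [-0.3848042861117449, -0.27849846246584775], [0.9019705142360408, 0.08663849411249203], [0.919986879915939, 0.8813288185750707], [-0.6741565890577874, 0.8517346669633525], [-0.045797926401746736, -0.5477468183792666]]
[ 0.5452  0.2628 -0.3187 -0.0043]
stand [ 0.5431  0.2631 -0.2996]
```

Run:
```python
from h import *
plan([.5429,.2634,.130],-.318+np.pi/2)
```

```text
ee [0.4633 0.2833 0.225 ] F [0.33 0.18 0.95] M [-0.029 -0.002 -0.066] w 0.0853 t 1.7 yawy 72.73 toolz [ 0.955 -0.297 -0.006] toolx [-0.008 -0.007 -1.   ] q7 0.575
shift units [3.78  0.222 3.298] turn units 0.24 tool y [ 0.297  0.955 -0.009]
```

apply_moves --pt "0.4 0.05 0.85 0.1 -1" --pt "0.6 0.05 0.85 0.1 -1" --pt "0.8 0.05 0.85 0 -1" --pt "1 0.05 0.75 0 -1" --pt "0.8 0 0 0 -1"

```text
t: 2.2
ee_pos: [0.5457, 0.2711, 0.135]
orientation: [0.243, 1.56, -0.241]
contact_force: [-0.4, 1.0, -1.3]
gripper_width: 0.0853
```

Run:
```python
from h import *
plan([.5429,.2634,.060],-.318+np.pi/2)
```

```text
ee [0.5457 0.2711 0.135 ] F [-0.41  1.03 -1.31] M [-0.035  0.055  0.006] w 0.0853 t 2.2 yawy 72.35 toolz [ 0.953 -0.303 -0.002] toolx [-0.002  0.001 -1.   ] q7 0.642
shift units [ 2.999 -0.328 -0.007] turn units 0.14 tool y [0.303 0.953 0.001]
```

apply_moves --pt "0 -0.33 0 0.15 -1" --pt "0 0 0 0 -1" --pt "0 0 0 0 -1"

```text
t: 2.5
ee_pos: [0.5409, 0.2653, 0.1327]
orientation: [0.248, 1.564, -0.249]
contact_force: [-0.3, -0.4, 0.3]
gripper_width: 0.0857
```

Run:
```python
from h import *
plan([.5429,.2634,.060],-.318+np.pi/2)
cv2.imwrite("pics/w2.png",camera("wrist"))
```

```text
ee [0.5409 0.2653 0.1327] F [-0.31 -0.38  0.3 ] M [ 0.026 -0.003  0.015] w 0.0857 t 2.5 yawy 71.88 toolz [ 0.95  -0.311 -0.007] toolx [-0.008  0.001 -1.   ] q7 0.642
shift units [ 2.906 -0.04   0.122] turn units 0.03 tool y [ 0.311  0.95  -0.002]
```

View pics/w2.png

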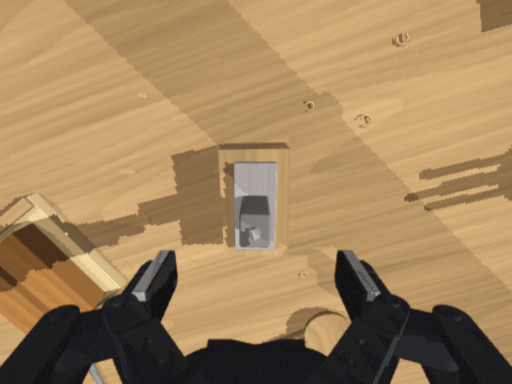

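apply_moves --pt "0.7 0 0.1 0 -1" --pt "0.7 0 0 0 -1" --pt "0.7 0 0 0 -1" --pt "0.6 0 0 0 -1" --pt "0 0 0 0 -1"

```text
t: 3.05
ee_pos: [0.5457, 0.2689, 0.0712]
orientation: [0.252, 1.554, -0.239]
contact_force: [-0.3, 0.0, -0.1]
gripper_width: 0.0852
```

Run:
```python
from h import *
plan([.5429,.2634,.060],-.318+np.pi/2)
```

```text
ee [0.5457 0.2689 0.0712] F [-0.27  0.03 -0.12] M [-0.047  0.034 -0.02 ] w 0.0852 t 3.05 yawy 72.04 toolz [ 0.951 -0.308  0.002] toolx [ 0.004  0.008 -1.   ] q7 0.624
shift units [ 0.446 -0.248 -0.041] turn units 0.06 tool y [0.308 0.951 0.009]
```

apply_moves --pt "0.45 -0.25 -0.04 0 -1" --pt "0 0 0 0 -1" --pt "0 0 0 0 -1"

```text
t: 3.35
ee_pos: [0.5445, 0.2656, 0.064]
orientation: [0.254, 1.549, -0.235]
contact_force: [-0.1, -0.6, 0.2]
gripper_width: 0.0854
```

Run:
```python
from h import *
plan([.5429,.2634,.060],-.318+np.pi/2);print(state()["qd"].round(3))
```

```text
ee [0.5445 0.2656 0.064 ] F [-0.14 -0.57  0.17] M [ 0.009 -0.007 -0.006] w 0.0854 t 3.35 yawy 72.11 toolz [ 0.952 -0.307  0.006] toolx [ 0.009  0.011 -1.   ] q7 0.625
shift units [ 0.16  -0.105 -0.035] turn units 0.08 tool y [0.307 0.952 0.013]
[ 0.    -0.007  0.001  0.009  0.     0.009 -0.001]
```

apply_moves --pt "0.2 -0.15 -0.05 0 -1" --pt "0 0 0 0 -1"

```text
t: 3.55
ee_pos: [0.5431, 0.2632, 0.0608]
orientation: [0.256, 1.547, -0.233]
contact_force: [0.4, 0.7, 0.2]
gripper_width: 0.0853
```

Run:
```python
from h import *
plan([.5429,.2634,.060],-.318+np.pi/2);print(state()["qd"].round(3))
```

```text
ee [0.5431 0.2632 0.0608] F [0.4  0.73 0.22] M [-0.037  0.02   0.035] w 0.0853 t 3.55 yawy 72.14 toolz [ 0.952 -0.307  0.008] toolx [ 0.012  0.012 -1.   ] q7 0.626
shift units [ 0.034  0.003 -0.009] turn units 0.09 tool y [0.307 0.952 0.016]
[-0.005 -0.018 -0.006 -0.031 -0.003  0.013  0.001]
```

apply_moves --pt "0 0 0 0 0.3" --pt "0 0 0 0 0.5" --pt "0 0 0 0 1" --pt "0 0 0 0 1" --pt "0 0 0 0 1" --newtons 60

```text
t: 4.05
ee_pos: [0.5437, 0.2637, 0.0622]
orientation: [0.256, 1.545, -0.232]
contact_force: [-0.4, 0.2, 3.0]
gripper_width: 0.0212
```

apply_moves --pt "0 0 0 0 1" --pt "0 0 0 0 1" --pt "0 0 0 0 1"

```text
t: 4.35
ee_pos: [0.5438, 0.2637, 0.0622]
orientation: [0.256, 1.545, -0.232]
contact_force: [-0.0, 0.4, 2.2]
gripper_width: 0.0211
```

Run:
```python
from h import *
plan([.5429,.2634,.060],-.318+np.pi/2)
cv2.imwrite("pics/w3.png",cv2.resize(camera("wrist"),None,fx=1.5,fy=1.5))
```

```text
ee [0.5438 0.2637 0.0622] F [-0.05  0.4   2.16] M [-0.113  0.103  0.004] w 0.0211 t 4.35 yawy 72.13 toolz [ 0.952 -0.307  0.009] toolx [ 0.014  0.013 -1.   ] q7 0.625
shift units [ 0.086 -0.023 -0.03 ] turn units 0.09 tool y [0.307 0.952 0.017]
```

View pics/w3.png

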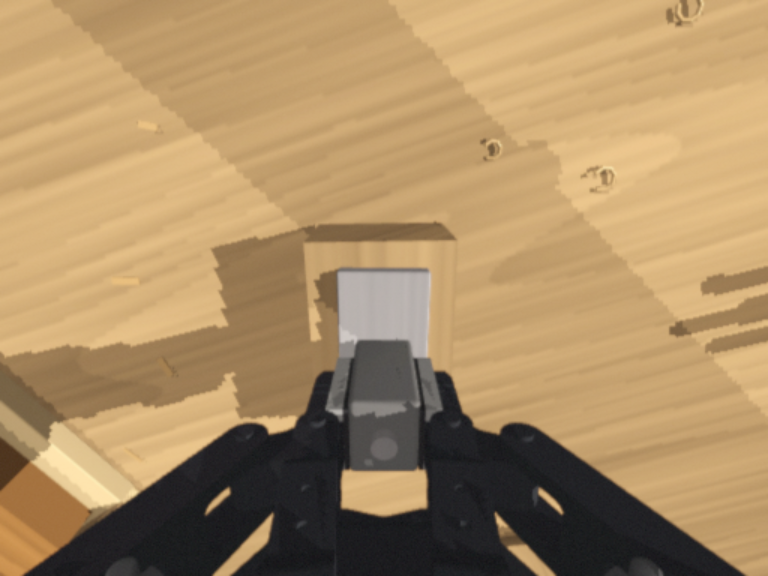

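Run:
```python
from h import *
import pickle
s=state();pickle.dump(s,open("grasp.pkl","wb"));print(s["ee_pos"],s["orientation"],s["contact_force"])
```

```text
[0.5437714  0.26368302 0.06218534] [ 0.25643455  1.54502544 -0.23243386] [0.28840626 0.34461839 1.11715668]
```

apply_moves --pt "-0.3 0 0 0 1" --pt "-0.5 0 0 0 1" --pt "-0.7 0 0 0 1" --pt "-1 0 0 0 1" --pt "-1 0 0 0 1"

```text
t: 4.9
ee_pos: [0.5395, 0.2611, 0.1504]
orientation: [0.252, 1.553, -0.237]
contact_force: [0.5, 0.3, -2.8]
gripper_width: 0.0213
```

Run:
```python
from h import *
plan([.5607,.0117,.11],.3+np.pi/2)
```

```text
ee [0.5395 0.2611 0.1504] F [ 0.47  0.25 -2.78] M [-0.017  0.025  0.04 ] w 0.0213 t 4.9 yawy 72.16 toolz [ 0.952 -0.306  0.002] toolx [ 0.005  0.009 -1.   ] q7 0.654
shift units [ 1.529 -9.252  3.86 ] turn units -8.76 tool y [0.306 0.952 0.01 ]
```

apply_moves --pt "0 -0.6 0.3 -0.9 1" --pt "0 -0.9 0.3 -0.9 1" --pt "0 -0.9 0.2 -0.9 1" --pt "0 -0.9 0.1 -0.9 1" --pt "0 -0.9 0.1 -0.9 1"

```text
t: 5.4
ee_pos: [0.5472, 0.1558, 0.1586]
orientation: [-0.005, 1.555, 0.029]
contact_force: [0.4, -0.9, -1.6]
gripper_width: 0.0214
```

Run:
```python
from h import *
plan([.5607,.0117,.14],.3+np.pi/2)
```

```text
ee [0.5472 0.1558 0.1586] F [ 0.45 -0.92 -1.6 ] M [-0.023 -0.036 -0.038] w 0.0214 t 5.4 yawy 91.25 toolz [1.    0.022 0.015] toolx [ 0.015  0.016 -1.   ] q7 1.111
shift units [ 0.658 -5.785  0.403] turn units -3.98 tool y [-0.022  1.     0.016]
```

apply_moves --pt "0 -0.9 0 -0.8 1" --pt "0 -0.9 -0.2 -0.8 1" --pt "0 -0.9 -0.2 -0.8 1" --pt "0 -0.9 -0.2 -0.8 1" --pt "0 -0.8 -0.2 -0.6 1"

```text
t: 5.9
ee_pos: [0.5418, 0.0383, 0.1612]
orientation: [-0.224, 1.538, 0.243]
contact_force: [0.2, 0.7, -2.9]
gripper_width: 0.0211
```

Run:
```python
from h import *
plan([.5607,.0117,.14],.3+np.pi/2)
```

```text
ee [0.5418 0.0383 0.1612] F [ 0.21  0.66 -2.89] M [-0.023  0.044  0.039] w 0.0211 t 5.9 yawy 107.11 toolz [0.956 0.294 0.021] toolx [ 0.018  0.015 -1.   ] q7 1.555
shift units [ 0.844 -1.247  0.393] turn units -0.02 tool y [-0.294  0.956  0.009]
```

apply_moves --pt "0.2 -0.6 0.25 0 1" --pt "0.2 -0.6 0.25 0 1" --pt "0.1 0 0 0 1" --pt "0 0 0 0 1" --pt "0 0 0 0 1"

```text
t: 6.4
ee_pos: [0.5653, 0.0097, 0.1491]
orientation: [-0.22, 1.538, 0.237]
contact_force: [-0.6, -0.3, -1.8]
gripper_width: 0.0213
```

Run:
```python
from h import *
import pickle
plan([.5607,.0117,.14],.3+np.pi/2)
s=state();pickle.dump(s,open("w4.pkl","wb"));im=camera("wrist");cv2.imwrite("pics/w4r.png",im)
cv2.imwrite("pics/w4.png",cv2.resize(im,None,fx=1.5,fy=1.5))
```

```text
ee [0.5653 0.0097 0.1491] F [-0.58 -0.28 -1.8 ] M [-0.042  0.062 -0.   ] w 0.0213 t 6.4 yawy 106.75 toolz [0.957 0.288 0.022] toolx [ 0.019  0.014 -1.   ] q7 1.598
shift units [ 0.362  0.129 -0.162] turn units -0.11 tool y [-0.288  0.958  0.008]
```

View pics/w4.png

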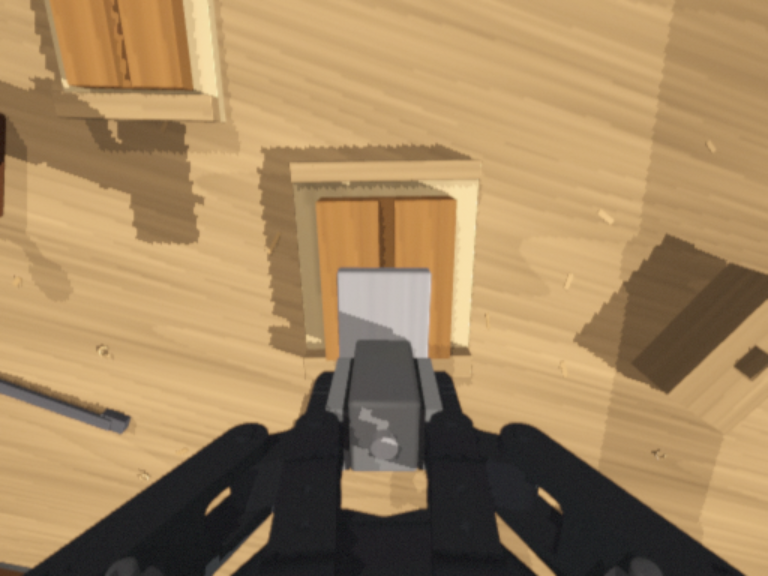

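Run:
```python
import cv2
t=cv2.imread("pics/w4r.png")
cv2.imwrite("pics/w4c.png",cv2.resize(t[100:190,190:325],None,fx=5.5,fy=5.5,interpolation=cv2.INTER_CUBIC))
```

```text
(no output)
```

View pics/w4c.png

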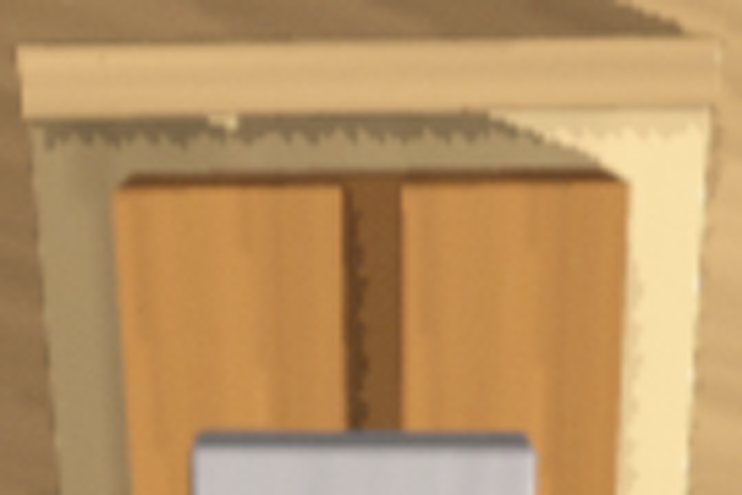

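Run:
```python
from h import *
import pickle
np.set_printoptions(precision=4,suppress=True)
s=pickle.load(open("w4.pkl","rb"));cm=wristcm(s)
R=cv2.Rodrigues(s["orientation"])[0]
f=lambda p:np.array(p)/5.5+[190,100]-.4
for z in (.034,.04,.046):
    U=lambda p:unproj(None,f(p),z,cm)
    a,b=U((112,187)),U((627,182)); g1=(U((343,184))+U((402,182)))/2; g2=(U((348,430))+U((402,430)))/2
    l2,r2=U((132,495)),U((612,495))
    d=g2-g1
    print(z,"width",np.linalg.norm(a-b),np.linalg.norm(l2-r2),"groove w",np.linalg.norm(U((343,184))-U((402,182))),"yaw groove",np.arctan2(d[1],d[0]),"edges yaw",[np.arctan2(*(q[1::-1])) for q in ((l2-a),(r2-b))])
    e=(b-a)/np.linalg.norm(b-a); n=np.array([e[1],-e[0],0]); print(" mid near",(a+b)/2,"centre",(a+b)/2+.053*n, "g1",g1,"g2",g2)
```

```text
0.034 width 0.08517670357253215 0.08516896532154981 groove w 0.009759395967694595 yaw groove 0.304752859165112 edges yaw [np.float64(0.3025139768758268), np.float64(0.3022443511496196)]
 mid near [ 0.5127 -0.0049  0.034 ] centre [0.5633 0.0108 0.034 ] g1 [ 0.5123 -0.0045  0.034 ] g2 [0.5527 0.0082 0.034 ]
0.04 width 0.08318040542883674 0.08317284854030946 groove w 0.009530663659014598 yaw groove 0.3047528591651121 edges yaw [np.float64(0.3025139768758259), np.float64(0.30224435114961906)]
 mid near [ 0.512  -0.0052  0.04  ] centre [0.5626 0.0105 0.04  ] g1 [ 0.5116 -0.0048  0.04  ] g2 [0.5511 0.0076 0.04  ]
0.046 width 0.08118410728514136 0.0811767317590691 groove w 0.009301931350334604 yaw groove 0.3047528591651121 edges yaw [np.float64(0.30251397687582604), np.float64(0.30224435114961923)]
 mid near [ 0.5113 -0.0054  0.046 ] centre [0.5619 0.0103 0.046 ] g1 [ 0.511  -0.0051  0.046 ] g2 [0.5495 0.007  0.046 ]
```

```bash
cat >> h.py <<'E'
import pickle,os
def gaugepose(s):
    g=pickle.load(open("grasp.pkl","rb"))
    def T(q):
        M=np.eye(4);M[:3,:3]=cv2.Rodrigues(np.array(q["orientation"]))[0];M[:3,3]=q["ee_pos"];return M
    G=np.eye(4);c,sn=np.cos(-.318),np.sin(-.318);G[:3,:3]=[[c,-sn,0],[sn,c,0],[0,0,1]];G[:3,3]=[.5429,.2634,.045]
    return T(s)@np.linalg.inv(T(g))@G
def rep(pos,yaw):
    """gauge base target pos (underside) and yaw -> tool moves"""
    s=state();G=gaugepose(s);R=cv2.Rodrigues(np.array(s["orientation"]))[0]
    tip=G@[0,0,-.022,1]
    gy=np.arctan2(G[1,0],G[0,0])
    # aim probe tip xy
    e=np.array([pos[0]-tip[0],pos[1]-tip[1],pos[2]-G[2,3]])
    print("t",s["t"],"base",G[:3,3].round(4),"tip",tip[:3].round(4),"axis",G[:3,2].round(4),"yaw",gy.round(4),"F",s["contact_force"].round(2),"M",s["moment"].round(3),"w",round(s["gripper_width"],4))
    print("err",e.round(4),"units",(R.T@e/.025).round(3),"turn",-np.degrees(yaw-gy)/4)
E
python3 - <<'E'
from h import *
rep([.5628,.0112,.08],.303)
E
```

```text
t 6.45 base [0.5649 0.0092 0.132 ] tip [0.5652 0.0091 0.11  ] axis [-0.0151  0.0048  0.9999] yaw 0.2867 F [ 0.75  0.2  -2.11] M [-0.009  0.038 -0.012] w 0.0217
err [-0.0024  0.0021 -0.052 ] units [ 2.077  0.091 -0.115] turn -0.23283967339978925
```

apply_moves --pt "0.5 0.09 -0.1 -0.25 1" --pt "0.5 0 0 0 1" --pt "0.5 0 0 0 1" --pt "0.4 0 0 0 1" --pt "0 0 0 0 1"

```text
t: 6.95
ee_pos: [0.5632, 0.0158, 0.0993]
orientation: [-0.236, 1.535, 0.255]
contact_force: [0.2, -0.6, -2.9]
gripper_width: 0.0216
```

Run:
```python
from h import *
rep([.5628,.0112,.065],.303)
s=state();pickle.dump(s,open("w5.pkl","wb"));im=camera("wrist");cv2.imwrite("pics/w5r.png",im)
cv2.imwrite("pics/w5.png",cv2.resize(im[80:300,150:370],None,fx=3,fy=3,interpolation=cv2.INTER_CUBIC))
sc=camera("scene");cv2.imwrite("pics/s5.png",cv2.resize(sc[170:290,220:340],None,fx=5,fy=5,interpolation=cv2.INTER_CUBIC))
```

```text
t 6.95 base [0.5629 0.015  0.0822] tip [0.5633 0.0149 0.0602] axis [-0.0162  0.0036  0.9999] yaw 0.3081 F [ 0.24 -0.63 -2.87] M [-0.018  0.016  0.008] w 0.0216
err [-0.0005 -0.0037 -0.0172] units [ 0.683 -0.14  -0.08 ] turn 0.07240176497198628
```

View pics/w5.png

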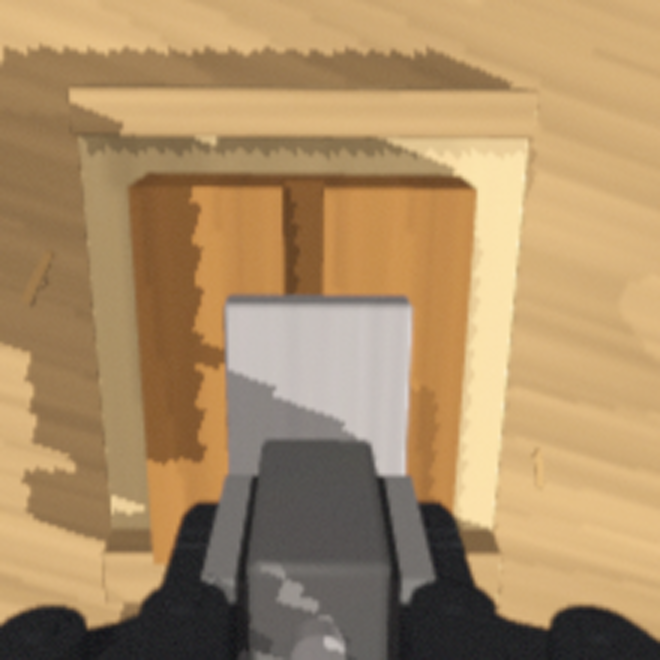

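View pics/s5.png

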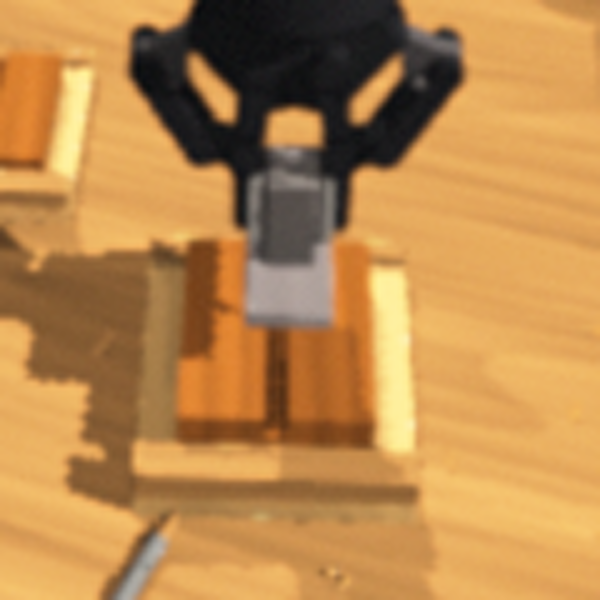

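Run:
```python
from h import *
np.set_printoptions(precision=4,suppress=True)
s=pickle.load(open("w5.pkl","rb"));cm=wristcm(s)
f=lambda p:np.array(p)/3+[150,80]-.33
G=gaugepose(s);yd=np.array([-np.sin(.303),np.cos(.303),0])
for z in (.034,.038):
    U=lambda p:unproj(None,f(p),z,cm)
    a,b=U((130,187)),U((476,187));g1=(U((284,186))+U((324,186)))/2;g2=(U((288,290))+U((322.5,290)))/2
    print(z,np.linalg.norm(a-b),(a+b)/2,g1,g2,np.arctan2(g2[1]-g1[1],g2[0]-g1[0]),"lateral of tgt",([.5628,.0112,z]-g1)@yd,([.5628,.0112,z]-g2)@yd, ([.5628,.0112,z]-(a+b)/2)@yd)
# base near corners as seen
for y in(-.018,.018): print(proj(None,(G@[-.04,y,.008,1])[:3],cm))
print(f((228,300)),f((410,300)))
```

```text
0.034 0.08536293523117325 [ 0.5129 -0.0045  0.034 ] [ 0.5126 -0.0044  0.034 ] [0.5378 0.0039 0.034 ] 0.32062787926387254 lateral of tgt -4.032641284105013e-05 -0.0005084693148715413 0.00012664107562880499
0.038 0.08370639064066723 [ 0.5123 -0.0047  0.038 ] [ 0.512  -0.0046  0.038 ] [0.5368 0.0036 0.038 ] 0.3206278792638731 lateral of tgt -6.409387317126209e-05 -0.0005231520408279754 9.963346090288826e-05
[[224.3975 180.8149]]
[[287.8068 180.8842]]
[225.67 179.67] [286.3367 179.67  ]
```

apply_moves --pt "0.2 -0.18 -0.08 0.07 1" --pt "0.2 0 0 0 1" --pt "0 0 0 0 1" --pt "0 0 0 0 1"

```text
t: 7.45
ee_pos: [0.5646, 0.0101, 0.0909]
orientation: [-0.232, 1.531, 0.25]
contact_force: [0.1, 0.4, -3.1]
gripper_width: 0.0215
```

Run:
```python
from h import *
rep([.5627,.0114,.060],.303)
```

```text
t 7.45 base [0.5644 0.0093 0.0737] tip [0.5649 0.0092 0.0517] axis [-0.0203  0.0037  0.9998] yaw 0.3016 F [ 0.06  0.4  -3.08] M [-0.054 -0.007 -0.043] w 0.0215
err [-0.0022  0.0022 -0.0137] units [ 0.547  0.105 -0.071] turn -0.020728428235992618
```

apply_moves --pt "0.1 0.12 -0.09 0 1" --pt "0.1 0 0 0 1" --pt "0 0 0 0 1"

```text
t: 7.75
ee_pos: [0.5616, 0.0127, 0.0859]
orientation: [-0.232, 1.53, 0.249]
contact_force: [-0.4, 0.0, -2.3]
gripper_width: 0.0213
```

Run:
```python
from h import *
rep([.5627,.0114,.060],.303)
```

```text
t 7.75 base [0.5614 0.0119 0.0687] tip [0.5619 0.0118 0.0467] axis [-0.021   0.0036  0.9998] yaw 0.3015 F [-0.44  0.02 -2.28] M [-0.051  0.081  0.054] w 0.0213
err [ 0.0008 -0.0004 -0.0087] units [ 0.347 -0.027  0.018] turn -0.02191333324938915
```

apply_moves --pt "0.12 -0.02 0 0 1" --pt "0.12 0 0 0 1" --pt "0.12 0 0 0 1"

```text
t: 8.05
ee_pos: [0.5623, 0.0125, 0.0767]
orientation: [-0.232, 1.529, 0.25]
contact_force: [-0.5, 0.0, -2.2]
gripper_width: 0.0213
```

Run:
```python
from h import *
rep([.5627,.0114,.060],.303)
cv2.imwrite("pics/w6.png",cv2.resize(camera("wrist")[80:300,150:370],None,fx=3,fy=3,interpolation=cv2.INTER_CUBIC))
```

```text
t 8.05 base [0.5622 0.0117 0.0595] tip [0.5627 0.0116 0.0375] axis [-0.022   0.0035  0.9998] yaw 0.3018 F [-0.55  0.02 -2.23] M [-0.048  0.022 -0.003] w 0.0213
err [ 0.     -0.0002  0.0005] units [-0.021 -0.008 -0.001] turn -0.017025753082487303
```

View pics/w6.png

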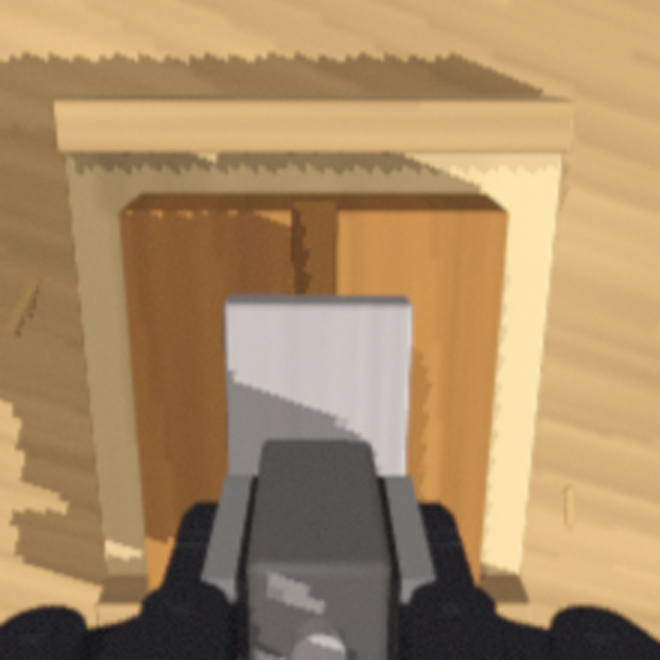

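apply_moves --pt "0.1 -0.01 0 0 1" --pt "0.1 0 0 0 1"

```text
t: 8.3
ee_pos: [0.5624, 0.0122, 0.0708]
orientation: [-0.232, 1.53, 0.25]
contact_force: [-0.5, -0.2, -2.2]
gripper_width: 0.0214
```

apply_moves --pt "0.1 0 0 0 1" --pt "0.1 0 0 0 1"

```text
t: 8.5
ee_pos: [0.5626, 0.0123, 0.0654]
orientation: [-0.232, 1.53, 0.249]
contact_force: [-0.0, -0.1, 4.8]
gripper_width: 0.0211
```

apply_moves --pt "0.1 0 0 0 1" --pt "0.1 0 0 0 1"

```text
t: 8.7
ee_pos: [0.5628, 0.0124, 0.0608]
orientation: [-0.232, 1.53, 0.249]
contact_force: [-2.4, -0.3, 4.6]
gripper_width: 0.0212
```

Run:
```python
from h import *
rep([.5627,.0114,.037],.303)
```

```text
t 8.7 base [0.5626 0.0116 0.0436] tip [0.5631 0.0115 0.0216] axis [-0.0219  0.0039  0.9998] yaw 0.3016 F [-2.36 -0.3   4.56] M [-0.114  0.522  0.016] w 0.0212
err [-0.0004 -0.0001 -0.0066] units [ 0.262  0.    -0.023] turn -0.020426550890910698
```

apply_moves --pt "0.08 0 0 0 1"

```text
t: 8.8
ee_pos: [0.5628, 0.0124, 0.0589]
orientation: [-0.232, 1.529, 0.249]
contact_force: [-3.0, -0.8, 5.2]
gripper_width: 0.0214
```

apply_moves --pt "0.08 0 0 0 1"

```text
t: 8.9
ee_pos: [0.5628, 0.0124, 0.0569]
orientation: [-0.232, 1.529, 0.249]
contact_force: [-2.2, -0.3, 4.4]
gripper_width: 0.0212
```

apply_moves --pt "0.06 0 0 0 1"

```text
t: 9.0
ee_pos: [0.563, 0.0124, 0.0559]
orientation: [-0.232, 1.529, 0.249]
contact_force: [-4.2, -0.9, 17.6]
gripper_width: 0.0213
```

Run:
```python
from h import *
rep([.5627,.0114,.037],.303)
```

```text
t 9.0 base [0.5628 0.0116 0.0387] tip [0.5633 0.0115 0.0167] axis [-0.0226  0.0044  0.9997] yaw 0.3015 F [-4.16 -0.94 17.55] M [-0.204  1.477 -0.005] w 0.0213
err [-0.0006 -0.0001 -0.0017] units [ 0.068  0.004 -0.026] turn -0.021114686978562742
```

apply_moves --pt "0.03 0 0 0 1" --pt "0.03 0 0 0 1"

```text
t: 9.2
ee_pos: [0.5632, 0.0124, 0.056]
orientation: [-0.233, 1.528, 0.248]
contact_force: [-4.1, -0.2, 12.9]
gripper_width: 0.0217
```

Run:
```python
from h import *
rep([.5627,.0114,.037],.303)
```

```text
t 9.2 base [0.563  0.0115 0.0388] tip [0.5635 0.0114 0.0168] axis [-0.0235  0.0051  0.9997] yaw 0.301 F [-4.06 -0.15 12.91] M [-0.128  1.378 -0.043] w 0.0217
err [-0.0008 -0.     -0.0018] units [ 0.071  0.009 -0.035] turn -0.028136156509647188
```

Run:
```python
from h import *
im=camera("wrist");cv2.imwrite("pics/w7.png",cv2.resize(im[80:300,150:370],None,fx=3,fy=3,interpolation=cv2.INTER_CUBIC))
sc=camera("scene");cv2.imwrite("pics/s7.png",cv2.resize(sc[190:280,235:315],None,fx=7,fy=7,interpolation=cv2.INTER_CUBIC))
rep([.5627,.0114,.037],.303)
```

```text
t 9.3 base [0.563  0.0115 0.0388] tip [0.5636 0.0114 0.0168] axis [-0.0236  0.0051  0.9997] yaw 0.301 F [-4.89  0.39 13.2 ] M [-0.221  1.32  -0.046] w 0.0213
err [-0.0009 -0.     -0.0018] units [ 0.071  0.009 -0.035] turn -0.028343567213441022
```

View pics/w7.png

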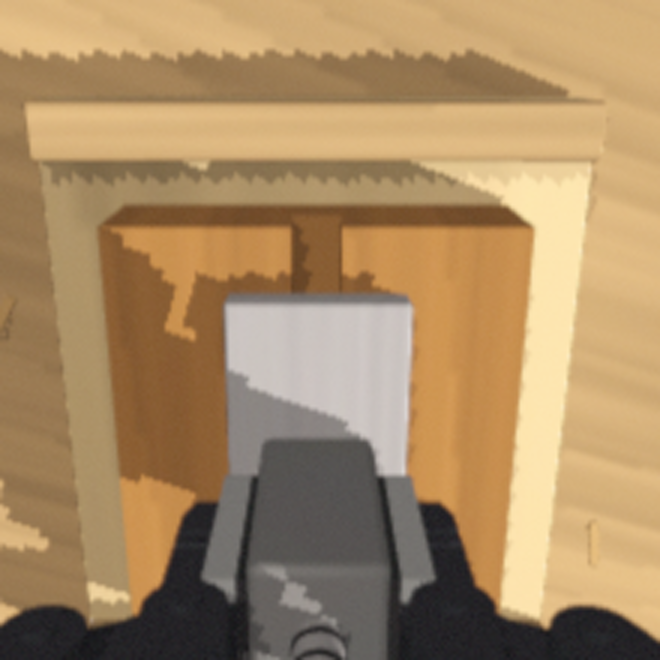

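View pics/s7.png

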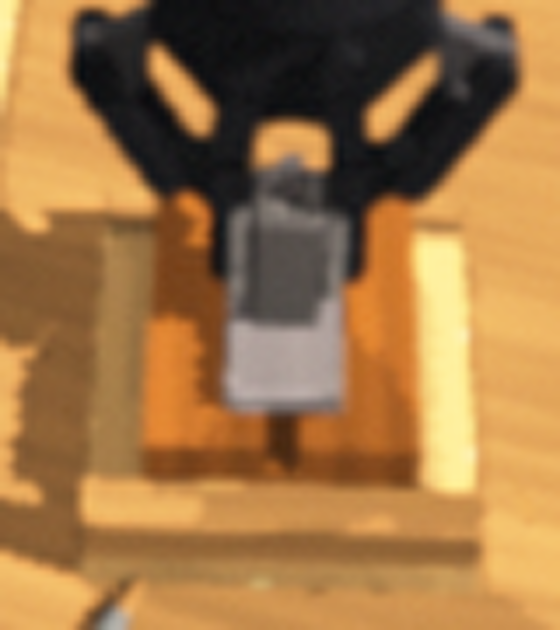

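apply_moves --pt "0.02 0 0 0 1" --pt "0.03 0 0 0 1" --pt "0.03 0 0 0 1" --newtons 25

```text
t: 9.6
ee_pos: [0.5631, 0.0124, 0.0561]
orientation: [-0.233, 1.527, 0.246]
contact_force: [-3.5, 0.1, 11.6]
gripper_width: 0.0214
```

Run:
```python
from h import *
rep([.5627,.0114,.037],.303)
im=camera("wrist");cv2.imwrite("pics/w8.png",cv2.resize(im[80:300,150:370],None,fx=3,fy=3,interpolation=cv2.INTER_CUBIC))
```

```text
t 9.6 base [0.563  0.0115 0.0389] tip [0.5636 0.0114 0.0169] axis [-0.0246  0.006   0.9997] yaw 0.3005 F [-3.48  0.12 11.56] M [-0.118  1.171 -0.089] w 0.0214
err [-0.0009 -0.     -0.0019] units [ 0.074  0.01  -0.035] turn -0.035100642488207275
```

View pics/w8.png

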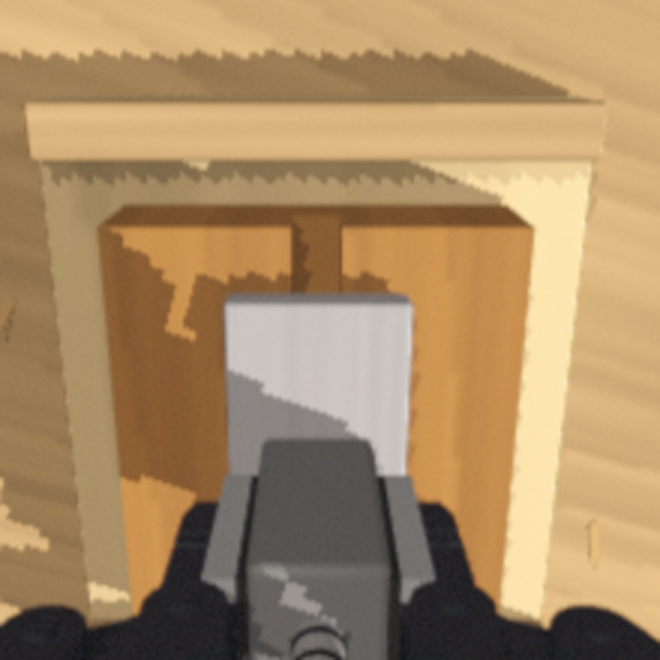

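apply_moves --pt "0.045 0 0 0 1" --pt "0.05 0 0 0 1" --newtons 20

```text
t: 9.85
ee_pos: [0.5632, 0.0124, 0.0557]
orientation: [-0.233, 1.526, 0.245]
contact_force: [-5.0, -0.9, 19.2]
gripper_width: 0.021
```

Run:
```python
from h import *
rep([.5627,.0114,.037],.303)
```

```text
t 9.85 base [0.5631 0.0115 0.0385] tip [0.5637 0.0114 0.0165] axis [-0.0256  0.0068  0.9996] yaw 0.3001 F [-5.02 -0.86 19.25] M [-0.171  1.663 -0.04 ] w 0.021
err [-0.001   0.     -0.0015] units [ 0.058  0.012 -0.038] turn -0.041244357082330735
```

```bash
cat >> h.py <<'E'
def cmpw(a,b):
    # shift of base-plate edge patch & stem patch between wrist images
    for n,(y0,y1,x0,x1) in dict(edge=(170,192,218,292),stem=(222,262,228,284)).items():
        A=cv2.cvtColor(a,cv2.COLOR_BGR2GRAY)[y0:y1,x0:x1].astype(np.float32);B=cv2.cvtColor(b,cv2.COLOR_BGR2GRAY)[y0:y1,x0:x1].astype(np.float32)
        print(n,np.round(cv2.phaseCorrelate(A,B,cv2.createHanningWindow(A.shape[::-1],cv2.CV_32F)),3) if 0 else np.round(cv2.phaseCorrelate(A,B)[0],3))
E
python3 - <<'E'
from h import *
im=camera("wrist");cv2.imwrite("pics/w9r.png",im)
def crop(p): 
    a=cv2.imread(p);c=np.zeros((384,512,3),np.uint8);c[80:300,150:370]=cv2.resize(a,(220,220),interpolation=cv2.INTER_AREA);return c
for p in("w6","w7","w8"): print(p);cmpw(crop(f"pics/{p}.png"),im)
cv2.imwrite("pics/w9.png",cv2.resize(im[80:300,150:370],None,fx=3,fy=3,interpolation=cv2.INTER_CUBIC))
E
```

```text
w6
edge [0.807 0.073]
stem [0.104 0.002]
w7
edge [ 0.685 -0.128]
stem [0.074 0.078]
w8
edge [ 0.527 -0.195]
stem [0.081 0.04 ]
```

View pics/w9.png

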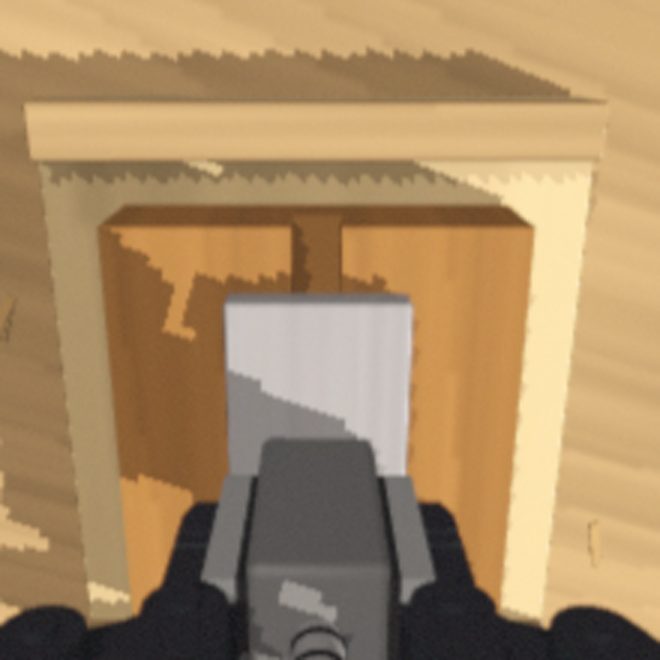

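apply_moves --pt "-0.1 0 0 0 1" --pt "-0.5 0 0 0 1" --pt "-1 0 0 0 1" --pt "-1 0 0 0 1" --pt "-1 0 0 0 1" --newtons 60

```text
t: 10.4
ee_pos: [0.5584, 0.0114, 0.1457]
orientation: [-0.233, 1.533, 0.248]
contact_force: [0.1, 0.5, -3.0]
gripper_width: 0.0216
```

Run:
```python
from h import *
rep([.5627,.0114,.06],.303)
```

```text
t 10.4 base [0.5581 0.0106 0.1285] tip [0.5585 0.0105 0.1065] axis [-0.0183  0.006   0.9998] yaw 0.3011 F [ 0.14  0.49 -3.01] M [-0.04  -0.001  0.004] w 0.0216
err [ 0.0042  0.0009 -0.0685] units [ 2.742 -0.031  0.101] turn -0.026992438018197343
```

apply_moves --pt "0 0 1 0 1" --pt "0 0 1 0 1" --pt "0 0 1 0 1"

```text
t: 10.7
ee_pos: [0.6311, 0.0327, 0.1538]
orientation: [-0.233, 1.529, 0.244]
contact_force: [-0.3, 0.5, -2.3]
gripper_width: 0.0217
```

Run:
```python
from h import *
rep([.5627,.0114,.06],.303)
```

```text
t 10.7 base [0.631  0.0318 0.1366] tip [0.6315 0.0317 0.1146] axis [-0.0235  0.0073  0.9997] yaw 0.2989 F [-0.28  0.54 -2.35] M [ 0.036 -0.023  0.042] w 0.0217
err [-0.0688 -0.0203 -0.0766] units [ 2.978  0.044 -2.958] turn -0.05922247581984815
```

apply_moves --pt "0 0 -1 0 1" --pt "0 0 -1 0 1" --pt "0 0 -0.9 0 1"

```text
t: 11.0
ee_pos: [0.5669, 0.0143, 0.1513]
orientation: [-0.232, 1.522, 0.25]
contact_force: [0.4, -0.0, -2.7]
gripper_width: 0.0213
```

Run:
```python
from h import *
rep([.5627,.0114,.06],.303)
```

```text
t 11.0 base [0.5669 0.0136 0.1341] tip [0.5675 0.0135 0.1121] axis [-0.029   0.0023  0.9996] yaw 0.302 F [ 0.35 -0.02 -2.66] M [-0.028  0.091  0.04 ] w 0.0213
err [-0.0048 -0.0021 -0.0741] units [ 2.954 -0.039 -0.315] turn -0.013881594583292845
```

apply_moves --pt "0.6 0 -0.1 0 1" --pt "0.6 0 -0.1 0 1" --pt "0.6 0 -0.1 0 1" --pt "0.6 0 0 0 1"

```text
t: 11.4
ee_pos: [0.56, 0.0112, 0.0928]
orientation: [-0.232, 1.519, 0.247]
contact_force: [0.2, -0.4, -2.9]
gripper_width: 0.0215
```

Run:
```python
from h import *
rep([.5627,.0114,.06],.303)
```

```text
t 11.4 base [0.56   0.0104 0.0756] tip [0.5607 0.0104 0.0536] axis [-0.0321  0.0032  0.9995] yaw 0.3005 F [ 0.22 -0.36 -2.89] M [ 0.008  0.045 -0.06 ] w 0.0215
err [ 0.002   0.001  -0.0156] units [0.626 0.013 0.064] turn -0.03626118756389639
```

apply_moves --pt "-1 0 0 0 1" --pt "-1 0 0 0 1" --pt "-1 0 0 0 1"

```text
t: 11.7
ee_pos: [0.5535, 0.0097, 0.164]
orientation: [-0.23, 1.532, 0.25]
contact_force: [0.2, 0.1, -2.4]
gripper_width: 0.0215
```

Run:
```python
from h import *
rep([.5627,.0114,.06],.303)
```

```text
t 11.7 base [0.5533 0.0089 0.1468] tip [0.5537 0.0089 0.1248] axis [-0.0191  0.0025  0.9998] yaw 0.3013 F [ 0.2   0.09 -2.36] M [-0.024  0.     0.055] w 0.0215
err [ 0.009   0.0025 -0.0868] units [ 3.481 -0.043  0.279] turn -0.02461875851807185
```

apply_moves --pt "0 0 0 0 1" --pt "0 0 0 0 1"

```text
t: 11.9
ee_pos: [0.5553, 0.0099, 0.1671]
orientation: [-0.231, 1.526, 0.25]
contact_force: [-0.1, 0.3, -2.2]
gripper_width: 0.0213
```

Run:
```python
from h import *
rep([.5627,.0114,.06],.303)
```

```text
t 11.9 base [0.5551 0.0091 0.1499] tip [0.5557 0.009  0.1279] axis [-0.0249  0.0022  0.9997] yaw 0.301 F [-0.14  0.35 -2.2 ] M [-0.079  0.066  0.025] w 0.0213
err [ 0.007   0.0024 -0.0899] units [ 3.602 -0.021  0.179] turn -0.028244883861447485
```

apply_moves --pt "-1 0 0 0 1" --pt "-1 0 0 0 1" --pt "-1 0 0 0 1" --pt "-1 0 0 0 1" --pt "-1 0 0 0 1"

```text
t: 12.4
ee_pos: [0.5478, 0.007, 0.2864]
orientation: [-0.229, 1.543, 0.253]
contact_force: [0.8, -0.2, -2.3]
gripper_width: 0.0213
```

Run:
```python
from h import *
rep([.5627,.0114,.06],.303)
```

```text
t 12.4 base [0.5474 0.0062 0.2693] tip [0.5476 0.0062 0.2473] axis [-0.0084  0.002   1.    ] yaw 0.3018 F [ 0.84 -0.19 -2.27] M [-0.106 -0.053 -0.009] w 0.0213
err [ 0.0151  0.0052 -0.2093] units [ 8.379 -0.088  0.498] turn -0.01724864361564153
```

apply_moves --pt "0.6 0 0 0 1" --pt "0.6 0 0 0 1" --pt "0.6 0 0 0 1" --pt "0.6 0 0 0 1" --pt "0.6 0 0 0 1"

```text
t: 12.9
ee_pos: [0.5506, 0.0084, 0.2095]
orientation: [-0.23, 1.538, 0.252]
contact_force: [0.0, -0.8, -2.2]
gripper_width: 0.0215
```

Run:
```python
from h import *
rep([.5627,.0114,.06],.303)
```

```text
t 12.9 base [0.5503 0.0076 0.1924] tip [0.5506 0.0075 0.1704] axis [-0.0131  0.0021  0.9999] yaw 0.3016 F [ 0.05 -0.76 -2.16] M [-0.077 -0.025 -0.002] w 0.0215
err [ 0.0121  0.0039 -0.1324] units [ 5.304 -0.058  0.397] turn -0.02016706504182312
```

apply_moves --pt "-1 0 0 0 1" --pt "-1 0 0 0 1" --pt "-1 0 0 0 1" --pt "-1 0 0 0 1" --pt "-1 0 0 0 1"

```text
t: 13.4
ee_pos: [0.5439, 0.0052, 0.3242]
orientation: [-0.228, 1.563, 0.257]
contact_force: [0.6, 0.1, -3.2]
gripper_width: 0.0213
```

apply_moves --pt "-1 0 0 0 1" --pt "-1 0 0 0 1" --pt "-1 0 0 0 1" --pt "0.6 0 0.1 0 1" --pt "0.6 0 0.1 0 1"

```text
t: 13.9
ee_pos: [0.5505, 0.0057, 0.3703]
orientation: [-0.228, 1.562, 0.256]
contact_force: [0.1, 0.2, -3.1]
gripper_width: 0.0214
```

Run:
```python
from h import *
rep([.5627,.0114,.06],.303)
```

```text
t 13.9 base [0.5497 0.0049 0.3532] tip [0.5495 0.0049 0.3312] axis [0.0111 0.0023 0.9999] yaw 0.3023 F [ 0.1   0.21 -3.12] M [-0.013 -0.05   0.011] w 0.0214
err [ 0.0132  0.0065 -0.2932] units [11.725 -0.123  0.606] turn -0.010138525276649627
```

apply_moves --pt "0.8 0 0.05 0 1" --pt "0.8 0 0.05 0 1" --pt "0.8 0 0.05 0 1" --pt "0.8 0 0.05 0 1" --pt "0.8 0 0.05 0 1"

```text
t: 14.4
ee_pos: [0.555, 0.0092, 0.2609]
orientation: [-0.228, 1.567, 0.257]
contact_force: [0.5, 0.4, -1.8]
gripper_width: 0.0216
```

apply_moves --pt "0.8 0 0.05 0 1" --pt "0.8 0 0.05 0 1" --pt "0.8 0 0.05 0 1" --pt "0.8 0 0.05 0 1" --pt "0.5 0 0.05 0 1"

```text
t: 14.9
ee_pos: [0.556, 0.0122, 0.1565]
orientation: [-0.227, 1.579, 0.259]
contact_force: [-0.5, -0.5, -3.2]
gripper_width: 0.0207
```

Run:
```python
from h import *
rep([.5627,.0114,.06],.303)
```

```text
t 14.9 base [0.5549 0.0114 0.1393] tip [0.5543 0.0113 0.1173] axis [0.028  0.0026 0.9996] yaw 0.3033 F [-0.49 -0.47 -3.19] M [-0.031 -0.055 -0.033] w 0.0207
err [ 0.0084  0.0001 -0.0793] units [ 3.163 -0.173  0.378] turn 0.004203690836679975
```

apply_moves --pt "0 0 1 0 1" --pt "0 0 1 0 1" --pt "0 0 1 0 1" --pt "0 0 -1 0 1" --pt "0 0 -1 0 1"

```text
t: 15.4
ee_pos: [0.5789, 0.0212, 0.144]
orientation: [-0.227, 1.593, 0.263]
contact_force: [-1.1, 0.6, -2.8]
gripper_width: 0.0213
```

apply_moves --pt "0 0 -0.9 0 1" --pt "0 0 0 0 1"

```text
t: 15.6
ee_pos: [0.5529, 0.013, 0.1414]
orientation: [-0.227, 1.6, 0.264]
contact_force: [0.1, -0.1, -2.7]
gripper_width: 0.021
```

Run:
```python
from h import *
rep([.5627,.0114,.06],.303)
```

```text
t 15.6 base [0.5515 0.0123 0.1242] tip [0.5505 0.0122 0.1023] axis [0.0498 0.0025 0.9988] yaw 0.3053 F [ 0.09 -0.05 -2.72] M [-0.014 -0.123  0.024] w 0.021
err [ 0.0122 -0.0008 -0.0642] units [ 2.543 -0.256  0.556] turn 0.0332372652511808
```

apply_moves --pt "-0.5 0 0.3 0 1" --pt "-0.5 0 0.3 0 1"

```text
t: 15.8
ee_pos: [0.5659, 0.0164, 0.1627]
orientation: [-0.226, 1.607, 0.264]
contact_force: [0.2, 0.3, -2.5]
gripper_width: 0.0213
```

Run:
```python
from h import *
rep([.5627,.0114,.06],.303);s=state();print(s["q"].round(3),s["qd"].round(3))
```

```text
t 15.8 base [0.5644 0.0156 0.1456] tip [0.5632 0.0156 0.1236] axis [0.0566 0.0032 0.9984] yaw 0.3049 F [ 0.24  0.29 -2.53] M [ 0.022 -0.113  0.016] w 0.0213
err [-0.0005 -0.0042 -0.0856] units [ 3.417 -0.259  0.088] turn 0.027584181925928822
[ 0.184  0.522 -0.381  1.707  0.194  1.004  1.617] [-0.034 -0.    -0.021 -0.341 -0.045  0.37   0.03 ]
```

apply_moves --pt "0.5 0 0 0 1" --pt "0.5 0 0 0 1"

```text
t: 16.0
ee_pos: [0.5671, 0.0175, 0.1372]
orientation: [-0.226, 1.602, 0.264]
contact_force: [0.7, 0.1, -3.0]
gripper_width: 0.0215
```

Run:
```python
from h import *
rep([.5627,.0114,.06],.303);s=state();print(s["q"].round(3),s["qd"].round(3),s["orientation"])
```

```text
t 16.0 base [0.5657 0.0167 0.1201] tip [0.5645 0.0167 0.0981] axis [0.0521 0.0024 0.9986] yaw 0.305 F [ 0.7   0.15 -2.96] M [-0.065 -0.027 -0.03 ] w 0.0215
err [-0.0018 -0.0053 -0.0601] units [ 2.401 -0.253 -0.036] turn 0.028608904539729182
[ 0.177  0.549 -0.373  1.739  0.208  0.942  1.603] [-0.038  0.135  0.04   0.149  0.071 -0.306 -0.067] [-0.22604937  1.60230489  0.26379757]
```

apply_moves --pt "0.5 -0.2 0 0 1" --pt "0.4 0 0 0 1" --pt "0.3 0 0 0 1"

```text
t: 16.3
ee_pos: [0.5646, 0.0126, 0.1005]
orientation: [-0.226, 1.609, 0.265]
contact_force: [0.2, 0.7, -2.0]
gripper_width: 0.0216
```

Run:
```python
from h import *
rep([.5627,.0114,.06],.303);s=state();print(s["q"].round(3),s["qd"].round(3),s["orientation"])
```

```text
t 16.3 base [0.563  0.0118 0.0834] tip [0.5618 0.0118 0.0615] axis [0.0583 0.0026 0.9983] yaw 0.3056 F [ 0.21  0.71 -2.02] M [ 0.059 -0.08   0.008] w 0.0216
err [ 0.0009 -0.0004 -0.0234] units [ 0.933 -0.056  0.075] turn 0.03678213412523503
[ 0.175  0.592 -0.36   1.779  0.23   0.867  1.594] [-0.017  0.106  0.04   0.103  0.061 -0.188 -0.044] [-0.22590286  1.60851374  0.26500356]
```

apply_moves --pt "0 0 0 0 1" --pt "0 0 0 0 1"

```text
t: 16.5
ee_pos: [0.5632, 0.0124, 0.0983]
orientation: [-0.226, 1.612, 0.266]
contact_force: [-0.6, -0.7, -2.1]
gripper_width: 0.021
```

Run:
```python
from h import *
rep([.5627,.0114,.06],.303);s=state();print(s["qd"].round(3),s["orientation"])
```

```text
t 16.5 base [0.5616 0.0116 0.0812] tip [0.5602 0.0115 0.0592] axis [0.0623 0.0026 0.9981] yaw 0.3056 F [-0.55 -0.75 -2.09] M [-0.036 -0.095 -0.021] w 0.021
err [ 0.0025 -0.0001 -0.0212] units [ 0.839 -0.064  0.137] turn 0.03700807985451199
[ 0.     0.011  0.003  0.01   0.003 -0.006 -0.002] [-0.22551032  1.6124272   0.26550926]
```

apply_moves --pt "0 0 0 0 1" --pt "0 0 0 0 1"

```text
t: 16.7
ee_pos: [0.5636, 0.0125, 0.0988]
orientation: [-0.226, 1.611, 0.266]
contact_force: [-0.3, 0.4, -2.7]
gripper_width: 0.0212
```

Run:
```python
from h import *
rep([.5627,.0114,.06],.303);s=state();print(s["qd"].round(3),s["orientation"])
```

```text
t 16.7 base [0.562  0.0118 0.0817] tip [0.5606 0.0117 0.0597] axis [0.0613 0.0025 0.9981] yaw 0.3057 F [-0.32  0.44 -2.73] M [-0.016 -0.162 -0.023] w 0.0212
err [ 0.0021 -0.0003 -0.0217] units [ 0.861 -0.066  0.119] turn 0.038536883264948966
[-0.001 -0.003 -0.002 -0.005 -0.001  0.     0.001] [-0.22561011  1.61142261  0.26555065]
```

apply_moves --pt "0 0 1 0 1" --pt "0 0 1 0 1" --pt "0 0 0 0 1" --pt "0 0 0 0 1"

```text
t: 17.1
ee_pos: [0.613, 0.0279, 0.0984]
orientation: [-0.226, 1.609, 0.264]
contact_force: [-1.0, 0.3, -2.7]
gripper_width: 0.0214
```

Run:
```python
from h import *
rep([.5627,.0114,.06],.303)
```

```text
t 17.1 base [0.6115 0.0272 0.0813] tip [0.6102 0.0271 0.0593] axis [0.0582 0.003  0.9983] yaw 0.305 F [-1.02  0.33 -2.67] M [ 0.003 -0.066 -0.036] w 0.0214
err [-0.0475 -0.0157 -0.0213] units [ 0.945 -0.046 -1.959] turn 0.0284636686989032
```

apply_moves --pt "0 0 -1 0 1" --pt "0 0 -1 0 1" --pt "0 0 0 0 1" --pt "0 0 0 0 1"

```text
t: 17.5
ee_pos: [0.5626, 0.0119, 0.1018]
orientation: [-0.226, 1.608, 0.264]
contact_force: [-0.6, 0.5, -2.1]
gripper_width: 0.0214
```

Run:
```python
from h import *
rep([.5627,.0114,.06],.303)
```

```text
t 17.5 base [0.561  0.0111 0.0846] tip [0.5598 0.011  0.0627] axis [0.0574 0.0034 0.9983] yaw 0.305 F [-0.57  0.51 -2.08] M [ 0.027 -0.117  0.017] w 0.0214
err [ 0.0029  0.0004 -0.0246] units [ 0.978 -0.051  0.163] turn 0.02823323722938921
```

apply_moves --pt "0.35 -0.05 0.12 0 1" --pt "0.35 0 0 0 1" --pt "0.35 0 0 0 1" --pt "0 0 0 0 1"

```text
t: 17.9
ee_pos: [0.5659, 0.0123, 0.0731]
orientation: [-0.226, 1.606, 0.264]
contact_force: [0.6, 0.1, -1.5]
gripper_width: 0.0214
```

Run:
```python
from h import *
rep([.5627,.0114,.041],.303)
```

```text
t 17.9 base [0.5644 0.0115 0.056 ] tip [0.5632 0.0115 0.034 ] axis [0.0558 0.003  0.9984] yaw 0.3049 F [ 0.62  0.09 -1.51] M [-0.018 -0.051 -0.014] w 0.0214
err [-0.0005 -0.0001 -0.015 ] units [ 0.599 -0.016  0.008] turn 0.02663897542501117
```

apply_moves --pt "0.15 -0.01 0 0 1" --pt "0.15 0 0 0 1" --pt "0.15 0 0 0 1"

```text
t: 18.2
ee_pos: [0.5657, 0.0128, 0.0605]
orientation: [-0.226, 1.606, 0.265]
contact_force: [-0.7, -0.0, -3.2]
gripper_width: 0.0213
```

apply_moves --pt "0.06 0 0 0 1" --pt "0.06 0 0 0 1"

```text
t: 18.4
ee_pos: [0.5656, 0.0128, 0.0576]
orientation: [-0.226, 1.606, 0.264]
contact_force: [-3.9, -0.7, 11.8]
gripper_width: 0.021
```

Run:
```python
from h import *
rep([.5627,.0114,.041],.303)
```

```text
t 18.4 base [0.5641 0.012  0.0405] tip [0.5629 0.012  0.0185] axis [0.0561 0.0029 0.9984] yaw 0.3055 F [-3.9  -0.7  11.79] M [-0.159  0.403 -0.01 ] w 0.021
err [-0.0002 -0.0006  0.0005] units [-0.021 -0.02  -0.014] turn 0.03577344752712988
```

apply_moves --pt "0 0 0 0 1" --pt "0 0 0 0 0.2" --pt "0 0 0 0 -0.2" --pt "0 0 0 0 -0.2" --newtons 20

```text
t: 18.8
ee_pos: [0.5666, 0.013, 0.0593]
orientation: [-0.227, 1.603, 0.264]
contact_force: [-0.6, -0.2, 0.4]
gripper_width: 0.0512
```

Run:
```python
from h import *
s=state();print(s["ee_pos"],s["gripper_width"],s["contact_force"])
im=camera("wrist");cv2.imwrite("pics/w10.png",cv2.resize(im[80:320,130:390],None,fx=3,fy=3,interpolation=cv2.INTER_CUBIC))
```

```text
[0.56655742 0.01299069 0.05934105] 0.05120816031474732 [-0.60998465 -0.22200967  0.39336154]
```

View pics/w10.png

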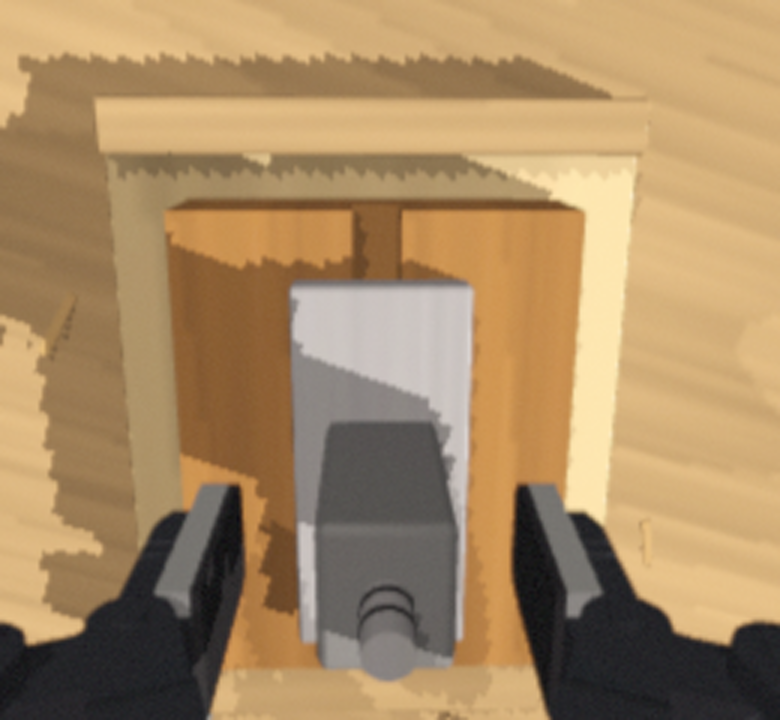

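apply_moves --pt "-0.5 0 0 0 -0.2" --pt "-0.6 0 0 0 -0.2" --pt "-0.6 0 0 0 -0.2" --pt "0 0 0 0 -0.2" --pt "0 0 0 0 -0.2"

```text
t: 19.35
ee_pos: [0.5692, 0.0124, 0.1054]
orientation: [-0.227, 1.602, 0.264]
contact_force: [-0.4, 0.2, -0.1]
gripper_width: 0.0513
```

Run:
```python
from h import *
plan([.563,.0118,.1],.303+np.pi/2)
s=state();pickle.dump(s,open("w11.pkl","wb"));im=camera("wrist");cv2.imwrite("pics/w11r.png",im);cv2.imwrite("pics/w11.png",cv2.resize(im[80:320,130:390],None,fx=3,fy=3,interpolation=cv2.INTER_CUBIC))
```

```text
ee [0.5692 0.0124 0.1054] F [-0.38  0.25 -0.11] M [-0.038 -0.046 -0.05 ] w 0.0513 t 19.35 yawy 107.76 toolz [ 0.951  0.306 -0.041] toolx [-0.048  0.016 -0.999] q7 1.596
shift units [ 0.228  0.045 -0.236] turn units 0.1 tool y [-0.305  0.952  0.03 ]
```

View pics/w11.png

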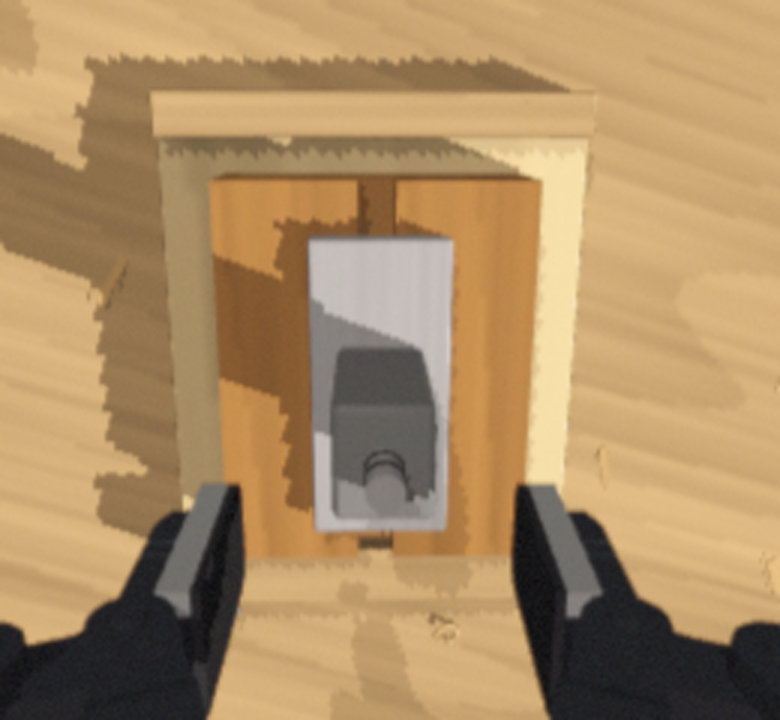

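```bash
python3 - <<'E'
from fit import *
import pickle
np.set_printoptions(precision=4,suppress=True)
s=pickle.load(open("w11.pkl","rb"));cm=wristcm(s)
f=lambda p:np.array(p)/3+[130,80]-.33
B=rect(.04,.018,.008);S=rect(.013,.011,.054)
M=[B[2],B[3],B[0],B[1],S[2],S[3],S[0],S[1]]
U=[(308,240),(453,238),(447,531),(317,532),(332,405),(436,402),(432,518),(335,518)]
x,r=fit(M,[(cm,i,f(U[i])) for i in range(8)],[.563,.0115,.303,.038]);print(x,(r*3).tolist())
p=x[:2]
for h in (.010,.012,.014,.016,.018,.02):
    for d in (0,): print(h,((proj(None,[p[0],p[1],x[3]+.054+h],cm)[0]+.33-[130,80])*3), )
E
python3 - <<'E'
import cv2
im=cv2.imread("pics/w11r.png");cv2.imwrite("pics/w11c.png",cv2.resize(im[195:265,230:290],None,fx=9,fy=9,interpolation=cv2.INTER_CUBIC))
E
```

```text
[0.5635 0.0121 0.3146 0.0375] [[-1.8033600361012816, -0.060857292057704626], [-2.300613405219053, 0.6141223199808792], [-2.033184670439198, -3.4508873346657083], [-2.4681582335134067, -1.963011188086341], [0.5423717501825536, -0.15452408922394056], [3.9025328801040473, 1.2554954625898347], [5.934509306703205, -0.06844583870790188], [-0.03751791541401417, 1.8611921364961574]]
0.01 [388.4943 483.2423]
0.012 [388.936  487.6499]
0.014 [389.3884 492.1635]
0.016 [389.8517 496.7868]
0.018 [390.3265 501.5239]
0.02 [390.8131 506.3791]
```

View pics/w11c.png

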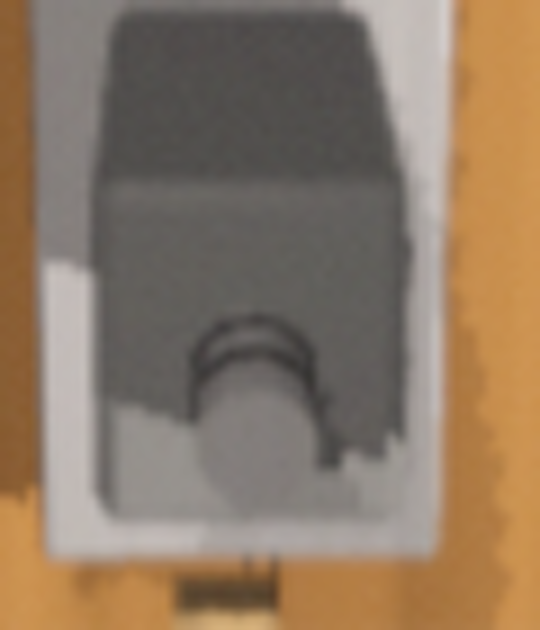

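apply_moves --pt "0 0 -0.25 0.1 -0.2" --pt "0 0 0 0 0.3" --pt "0 0 0 0 0.67" --pt "0 0 0 0 0.67" --pt "0 0 0 0 0.67"

```text
t: 19.9
ee_pos: [0.5614, 0.0102, 0.1037]
orientation: [-0.221, 1.607, 0.258]
contact_force: [0.0, 0.6, 0.3]
gripper_width: 0.014
```

Run:
```python
from h import *
plan([.5633,.012,.0925],.303+np.pi/2)
s=state();pickle.dump(s,open("w12.pkl","wb"));im=camera("wrist");cv2.imwrite("pics/w12r.png",im);cv2.imwrite("pics/w12.png",cv2.resize(im[80:320,130:390],None,fx=3,fy=3,interpolation=cv2.INTER_CUBIC))
```

```text
ee [0.5614 0.0102 0.1037] F [0.04 0.63 0.32] M [-0.03  -0.023 -0.052] w 0.014 t 19.9 yawy 107.33 toolz [ 0.953  0.299 -0.045] toolx [-0.052  0.016 -0.999] q7 1.591
shift units [0.446 0.031 0.115] turn units -0.01 tool y [-0.298  0.954  0.031]
```

View pics/w12.png

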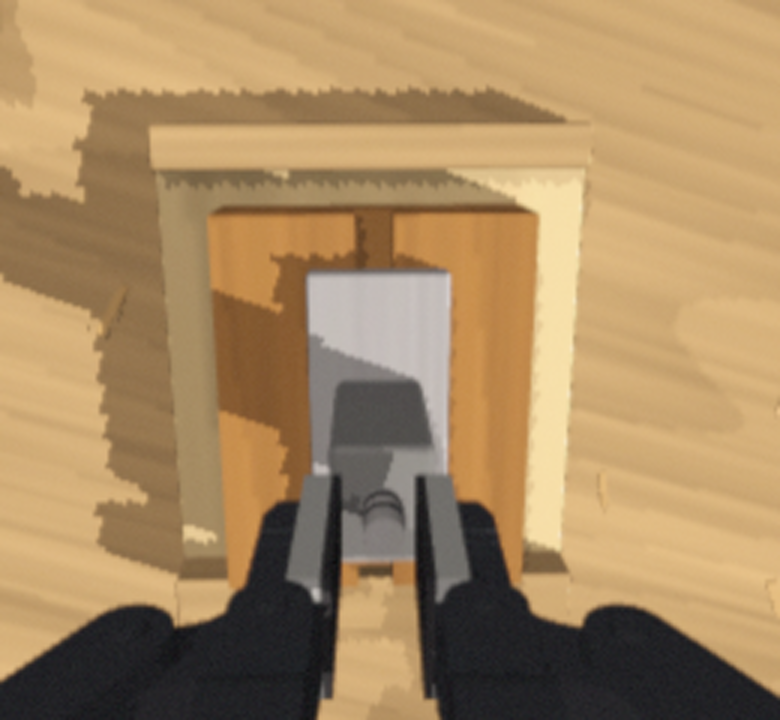

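apply_moves --pt "0.2 0.04 0.12 0 0.67" --pt "0.1 0 0 0 0.67" --pt "0 0 0 0 0.67"

```text
t: 20.25
ee_pos: [0.5639, 0.0125, 0.0953]
orientation: [-0.221, 1.607, 0.259]
contact_force: [-0.7, 0.1, 0.0]
gripper_width: 0.0142
```

Run:
```python
from h import *
plan([.5633,.012,.0925],.303+np.pi/2)
```

```text
ee [0.5639 0.0125 0.0953] F [-0.73  0.1   0.01] M [-0.017 -0.047 -0.005] w 0.0142 t 20.25 yawy 107.34 toolz [ 0.953  0.299 -0.045] toolx [-0.052  0.016 -0.999] q7 1.584
shift units [ 0.113 -0.016 -0.024] turn units -0.01 tool y [-0.298  0.954  0.031]
```

apply_moves --pt "0.06 0 0 0 0.67" --pt "0.05 0 0 0 0.67"

```text
t: 20.45
ee_pos: [0.5645, 0.013, 0.0933]
orientation: [-0.221, 1.605, 0.259]
contact_force: [-3.6, -0.3, 14.3]
gripper_width: 0.0146
```

apply_moves --pt "0.05 0 0 0 0.67"

```text
t: 20.55
ee_pos: [0.5646, 0.0131, 0.0933]
orientation: [-0.221, 1.604, 0.258]
contact_force: [-3.8, -0.1, 15.4]
gripper_width: 0.014
```

apply_moves --pt "0.04 0 0 0 0.67"

```text
t: 20.65
ee_pos: [0.5646, 0.0131, 0.0935]
orientation: [-0.221, 1.604, 0.258]
contact_force: [-4.1, 0.6, 10.6]
gripper_width: 0.0142
```

apply_moves --pt "0.055 0 0.0 0 0.67" --pt "0.055 0 0 0 0.67"

```text
t: 20.85
ee_pos: [0.5645, 0.0131, 0.0933]
orientation: [-0.222, 1.602, 0.257]
contact_force: [-3.5, 0.3, 12.9]
gripper_width: 0.014
```

Run:
```python
from h import *
plan([.5633,.012,.0925],.303+np.pi/2)
s=state();im=camera("wrist");cv2.imwrite("pics/w13.png",cv2.resize(im[80:320,130:390],None,fx=3,fy=3,interpolation=cv2.INTER_CUBIC))
pickle.dump(s,open("w13.pkl","wb"))
```

```text
ee [0.5645 0.0131 0.0933] F [-3.51  0.27 12.87] M [-0.09   0.794 -0.027] w 0.014 t 20.85 yawy 107.35 toolz [ 0.953  0.299 -0.041] toolx [-0.047  0.015 -0.999] q7 1.58
shift units [ 0.034 -0.027 -0.059] turn units -0.0 tool y [-0.298  0.954  0.028]
```

View pics/w13.png

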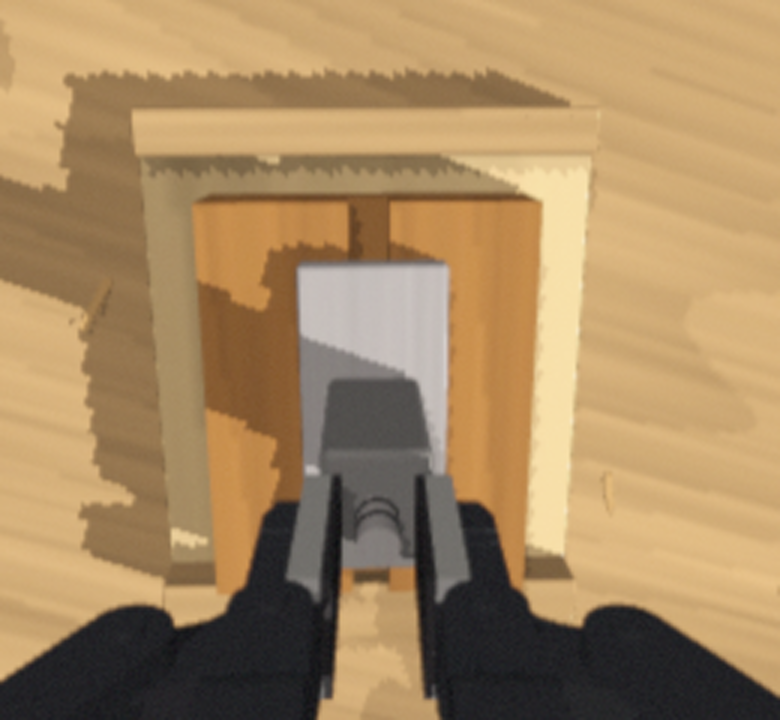

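apply_moves --pt "0.065 0 0.0 0 0.67" --pt "0.065 0 0 0 0.67" --pt "0.06 0 0 0 0.67" --pt "0.06 0 0 0 0.67"

```text
t: 21.3
ee_pos: [0.5646, 0.0131, 0.0932]
orientation: [-0.224, 1.598, 0.254]
contact_force: [-3.2, -0.0, 13.8]
gripper_width: 0.0143
```

apply_moves --pt "0.06 0 0.0 0 0.67" --pt "0.06 0 0 0 0.67" --pt "0.06 0 0 0 0.67" --pt "0.06 0 0 0 0.67"

```text
t: 21.7
ee_pos: [0.5646, 0.0132, 0.0932]
orientation: [-0.226, 1.594, 0.252]
contact_force: [-3.6, -0.6, 13.6]
gripper_width: 0.0144
```

apply_moves --pt "0.065 0 0.0 0 0.67" --pt "0.065 0 0 0 0.67" --pt "0.065 0 0 0 0.67" --pt "0.065 0 0 0 0.67" --pt "0.065 0 0 0 0.67"

```text
t: 22.2
ee_pos: [0.5646, 0.0132, 0.0931]
orientation: [-0.228, 1.589, 0.248]
contact_force: [-4.5, 0.5, 14.8]
gripper_width: 0.0141
```

apply_moves --pt "0.065 0 0.0 0 0.67" --pt "0.065 0 0 0 0.67" --pt "0.065 0 0 0 0.67" --pt "0.065 0 0 0 0.67" --pt "0.065 0 0 0 0.67"

```text
t: 22.7
ee_pos: [0.5646, 0.0134, 0.093]
orientation: [-0.23, 1.584, 0.245]
contact_force: [-4.4, -0.1, 14.4]
gripper_width: 0.0144
```

Run:
```python
from h import *
plan([.5633,.012,.0925],.303+np.pi/2)
s=state();im=camera("wrist");cv2.imwrite("pics/w14.png",cv2.resize(im[80:320,130:390],None,fx=3,fy=3,interpolation=cv2.INTER_CUBIC));cv2.imwrite("pics/w14r.png",im)
pickle.dump(s,open("w14.pkl","wb"))
```

```text
ee [0.5646 0.0134 0.093 ] F [-4.44 -0.14 14.44] M [-0.196  1.004 -0.012] w 0.0144 t 22.7 yawy 107.28 toolz [ 0.954  0.297 -0.025] toolx [-0.027  0.006 -1.   ] q7 1.563
shift units [ 0.022 -0.039 -0.064] turn units -0.02 tool y [-0.297  0.955  0.013]
```

View pics/w14.png

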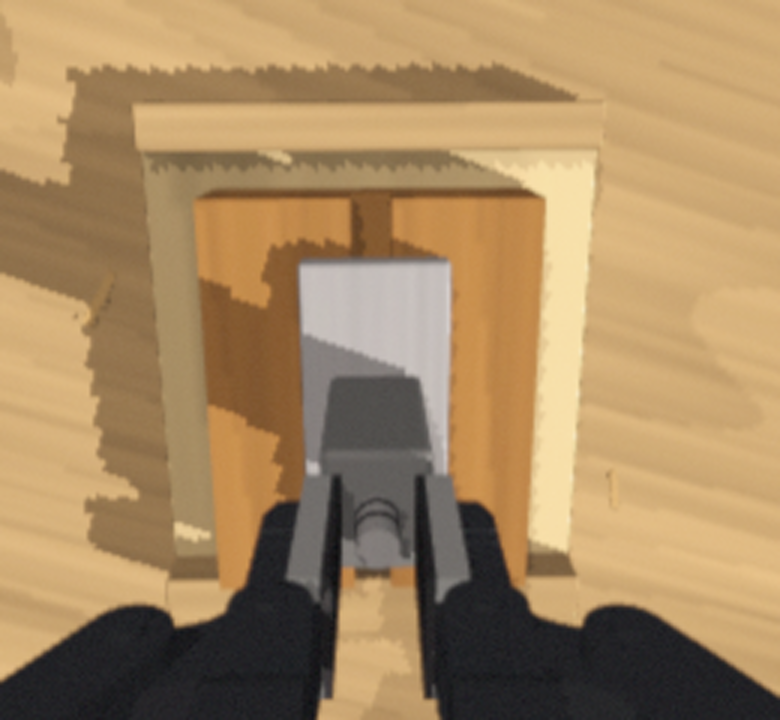

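apply_moves --pt "0.065 0 0.0 0 0.67" --pt "0.065 0 0 0 0.67" --pt "0.065 0 0 0 0.67" --pt "0.065 0 0 0 0.67" --pt "0.065 0 0 0 0.67"

```text
t: 23.25
ee_pos: [0.5645, 0.0135, 0.093]
orientation: [-0.232, 1.579, 0.242]
contact_force: [-4.4, -0.3, 14.8]
gripper_width: 0.014
```

apply_moves --pt "0.065 0 0.0 0 0.67" --pt "0.065 0 0 0 0.67" --pt "0.065 0 0 0 0.67" --pt "0.065 0 0 0 0.67" --pt "0.065 0 0 0 0.67"

```text
t: 23.75
ee_pos: [0.5645, 0.0135, 0.0929]
orientation: [-0.235, 1.574, 0.239]
contact_force: [-5.2, -0.6, 14.4]
gripper_width: 0.0138
```

Run:
```python
from h import *
plan([.5633,.012,.12],.303+np.pi/2)
```

```text
ee [0.5645 0.0135 0.0929] F [-5.2  -0.62 14.44] M [-0.094  1.126  0.012] w 0.0138 t 23.75 yawy 107.23 toolz [ 0.955  0.296 -0.016] toolx [-0.016  0.    -1.   ] q7 1.553
shift units [-1.082 -0.04  -0.08 ] turn units -0.03 tool y [-0.296  0.955  0.005]
```

apply_moves --pt "-0.1 0 0 0 0.67" --pt "-0.3 0 0 0 0.3" --pt "-0.3 0 0 0 -0.1" --pt "0 0 0 0 -0.2" --pt "0 0 0 0 -0.2"

```text
t: 24.25
ee_pos: [0.565, 0.0136, 0.1126]
orientation: [-0.235, 1.573, 0.238]
contact_force: [0.1, 0.5, 0.0]
gripper_width: 0.0513
```

Run:
```python
from h import *
plan([.5633,.012,.055],.303+np.pi/2)
s=state();im=camera("wrist");cv2.imwrite("pics/w15.png",cv2.resize(im[160:320,170:350],None,fx=4,fy=4,interpolation=cv2.INTER_CUBIC));cv2.imwrite("pics/w15r.png",im)
pickle.dump(s,open("w15.pkl","wb"))
```

```text
ee [0.565  0.0136 0.1126] F [0.09 0.47 0.04] M [-0.039  0.047 -0.001] w 0.0513 t 24.25 yawy 107.23 toolz [ 0.955  0.296 -0.014] toolx [-0.015  0.    -1.   ] q7 1.565
shift units [ 2.305 -0.049 -0.052] turn units -0.03 tool y [-0.296  0.955  0.005]
```

View pics/w15.png

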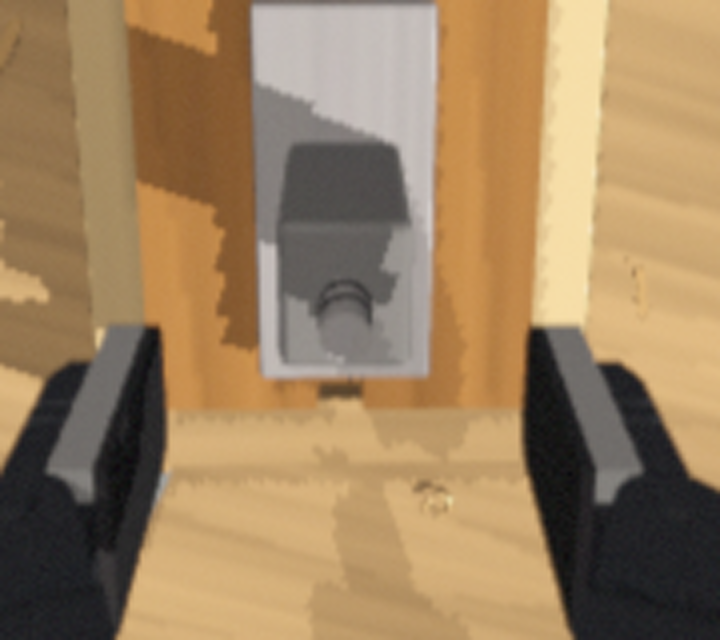

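Run:
```python
import cv2
im=cv2.imread("pics/w15r.png");cv2.imwrite("pics/w15c.png",cv2.resize(im[192:258,228:284],None,fx=11,fy=11,interpolation=cv2.INTER_CUBIC))
```

```text
(no output)
```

View pics/w15c.png

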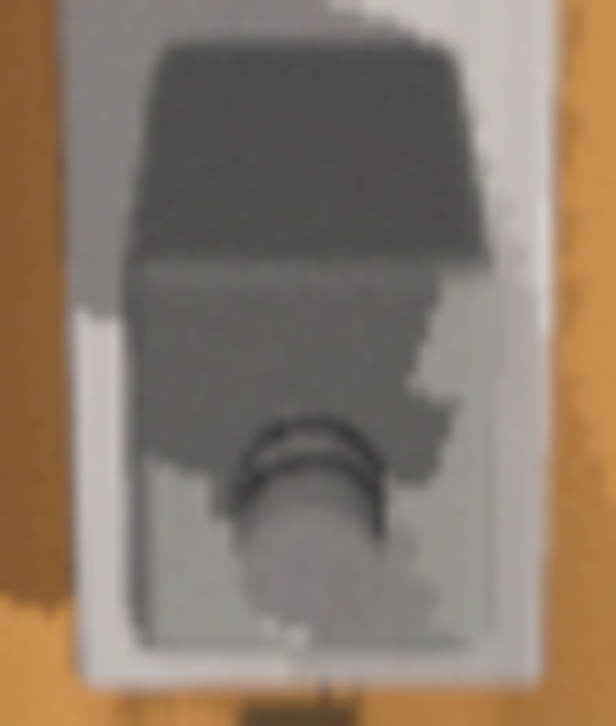

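Run:
```python
from fit import *
import pickle
np.set_printoptions(precision=4,suppress=True)
s=pickle.load(open("w15.pkl","rb"));cm=wristcm(s)
f=lambda p:np.array(p)/11+[228,192]-.45
S=rect(.013,.011,.054);B=rect(.04,.018,.008)
M=[S[2],S[3],S[0],S[1],B[0],B[1],(-.013,-.011,.008),(-.013,.011,.008)]
U=[(128,262),(488,258),(480,648),(140,650),(540,688),(85,690),(165,45),(455,45)]
x,r=fit(M,[(cm,i,f(U[i])) for i in range(8)],[.563,.0115,.303,.038]);print(x,(r*11).round(1).tolist())
inv=lambda q:(q+.45-[228,192])*11
c,sn=np.cos(x[2]),np.sin(x[2])
def circ(h,r):
    a=np.linspace(0,2*np.pi,73);P=np.c_[x[0]+r*np.cos(a),x[1]+r*np.sin(a),np.full(73,x[3]+.054+h)]
    q=inv(proj(None,P,cm));return q
for r in (.003,.004):
  for h in (0,.005,.01,.012,.014,.016,.018,.02):
    q=circ(h,r);print(r,h,"top",q[:,1].min().round(1),"bot",q[:,1].max().round(1),"w",(np.ptp(q[:,0])).round(1),"cx",q[:,0].mean().round(1))
```

```text
[0.566  0.0133 0.3069 0.0315] [[-0.2, 7.4], [4.0, 8.6], [7.1, 3.3], [-2.2, 4.1], [-4.4, -17.2], [1.2, -15.6], [-5.4, -2.8], [-1.3, -5.0]]
0.003 0 top 419.9 bot 508.5 w 97.2 cx 311.0
0.003 0.005 top 454.7 bot 545.3 w 99.7 cx 311.5
0.003 0.01 top 491.4 bot 584.1 w 102.4 cx 312.0
0.003 0.012 top 506.7 bot 600.2 w 103.5 cx 312.2
0.003 0.014 top 522.2 bot 616.6 w 104.6 cx 312.4
0.003 0.016 top 538.2 bot 633.4 w 105.8 cx 312.6
0.003 0.018 top 554.5 bot 650.6 w 107.0 cx 312.8
0.003 0.02 top 571.1 bot 668.1 w 108.2 cx 313.1
0.004 0 top 404.9 bot 523.2 w 129.6 cx 311.0
0.004 0.005 top 439.4 bot 560.3 w 133.0 cx 311.4
0.004 0.01 top 475.8 bot 599.4 w 136.5 cx 311.9
0.004 0.012 top 490.9 bot 615.6 w 138.0 cx 312.1
0.004 0.014 top 506.3 bot 632.2 w 139.5 cx 312.3
0.004 0.016 top 522.1 bot 649.1 w 141.1 cx 312.5
0.004 0.018 top 538.2 bot 666.4 w 142.7 cx 312.8
0.004 0.02 top 554.7 bot 684.1 w 144.3 cx 313.0
```

apply_moves --pt "-0.3 0 -0.4 0 -0.2" --pt "-0.3 0 -0.7 0 -0.6" --pt "0 0 -0.7 0 -1" --pt "0 0 -0.4 0 -1" --pt "0 0 0 0 -1"

```text
t: 24.8
ee_pos: [0.5084, -0.0038, 0.129]
orientation: [-0.235, 1.575, 0.239]
contact_force: [0.8, -0.4, 1.2]
gripper_width: 0.0856
```

Run:
```python
from h import *
plan([.565,.0136,.12],.303+np.pi/2)
s=state();im=camera("wrist");cv2.imwrite("pics/w16.png",cv2.resize(im,None,fx=1.5,fy=1.5,interpolation=cv2.INTER_CUBIC));cv2.imwrite("pics/w16r.png",im)
pickle.dump(s,open("w16.pkl","wb"))
```

```text
ee [ 0.5084 -0.0038  0.129 ] F [ 0.8  -0.4   1.18] M [-0.082 -0.019 -0.008] w 0.0856 t 24.8 yawy 107.24 toolz [ 0.955  0.296 -0.017] toolx [-0.018 -0.    -1.   ] q7 1.597
shift units [ 0.321 -0.008  2.374] turn units -0.03 tool y [-0.296  0.955  0.005]
```

View pics/w16.png

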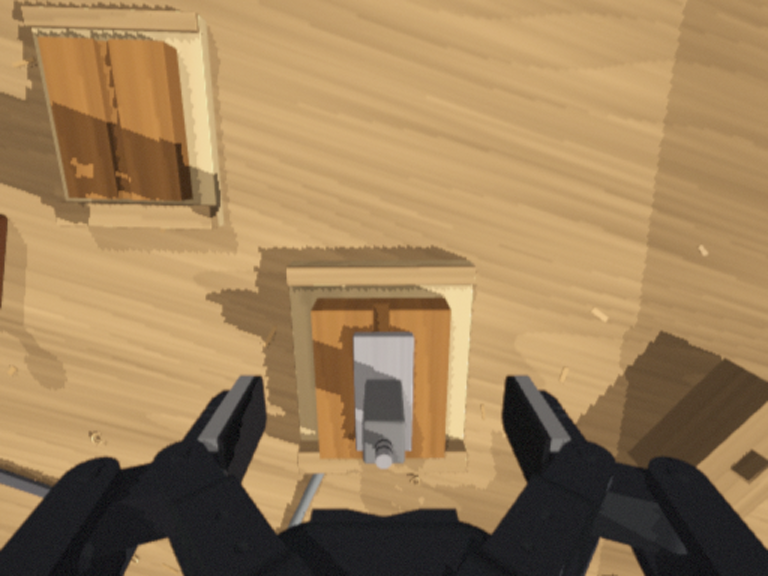

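Run:
```python
import cv2
im=cv2.imread("pics/w16r.png");cv2.imwrite("pics/w16c.png",cv2.resize(im[215:320,228:284],None,fx=5.7*1,fy=5.7,interpolation=cv2.INTER_CUBIC));cv2.imwrite("pics/w16d.png",cv2.resize(im[265:316,236:278],None,fx=11.5,fy=11.5,interpolation=cv2.INTER_CUBIC))
```

```text
(no output)
```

View pics/w16c.png

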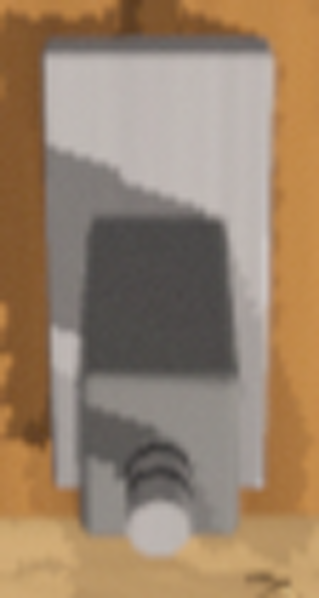

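View pics/w16d.png

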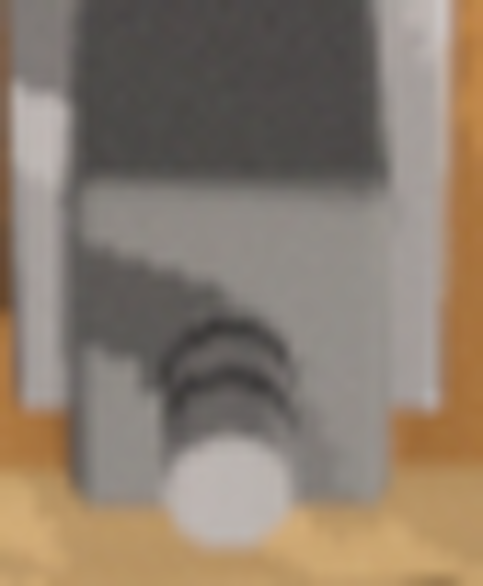

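Run:
```python
from h import *
from scipy.optimize import least_squares
np.set_printoptions(precision=4,suppress=True)
s=pickle.load(open("w16.pkl","rb"));cm=wristcm(s)
f1=lambda p:np.array(p)/5.7+[228,215]-.41
f2=lambda p:np.array(p)/11.5+[236,265]-.46
pts=[((-.04,-.018,.008),f1((45,52))),((-.04,.018,.008),f1((273,50))),((-.04,-.018,0.0),f1((47,38))),((-.04,.018,0.0),f1((270,37))),
((-.013,-.011,.008),f1((92,218))),((-.013,.011,.008),f1((223,215))),
((-.013,-.011,.054),f2((76,183))),((-.013,.011,.054),f2((386,181))),((.013,.011,.054),f2((388,500))),((.013,-.011,.054),f2((80,503))),
((.04,.018,.008),f2((438,408))),((.04,-.018,.008),f2((22,408)))]
P=np.array([p for p,_ in pts]);U=np.array([u for _,u in pts])
E0=cm["extrinsics"]
def ext(p):
    # gauge pose x,y,z,rot small
    R=cv2.Rodrigues(np.array([p[3],p[4],p[5]]))[0];return R,p[:3]
def pr(p,Q):
    R,t=ext(p);return proj(None,Q@R.T+t,cm)
for mask in (np.ones(12,bool),np.array([1,1,0,0,1,1,1,1,1,1,1,1],bool)):
    o=least_squares(lambda p:((pr(p,P[mask])-U[mask])).ravel(),[.565,.0135,.0375,0,0,.303],loss="soft_l1",f_scale=.5)
    print(o.x,((o.fun.reshape(-1,2))).round(2).tolist())
    inv=lambda q:(q+.46-[236,265])*11.5
    a=np.linspace(0,2*np.pi,145)
    for r in (.004,.0042,.0045):
        for h in (0,.004,.005,.009,.010,.013,.014,.015,.016,.017):
            q=inv(pr(o.x,np.c_[r*np.cos(a),r*np.sin(a),np.full(145,.054+h)]));print(r,h,"top %.0f bot %.0f w %.0f x %.0f"%(q[:,1].min(),q[:,1].max(),np.ptp(q[:,0]),q[:,0].mean()))
```

```text
[ 0.5654  0.0134  0.0356  0.0009 -0.0127  0.3016] [[-0.03, 0.94], [-0.12, 1.16], [0.17, 0.08], [-0.24, 0.13], [-0.1, -1.26], [0.56, -0.83], [-0.62, -0.31], [0.96, -0.27], [0.32, 0.33], [-0.46, 0.21], [0.13, -0.19], [-0.21, -0.02]]
0.004 0 top 294 bot 394 w 117 x 233
0.004 0.004 top 331 bot 432 w 119 x 234
0.004 0.005 top 340 bot 442 w 120 x 234
0.004 0.009 top 379 bot 482 w 122 x 234
0.004 0.01 top 388 bot 492 w 123 x 234
0.004 0.013 top 419 bot 523 w 124 x 235
0.004 0.014 top 429 bot 534 w 125 x 235
0.004 0.015 top 439 bot 545 w 126 x 235
0.004 0.016 top 449 bot 556 w 126 x 235
0.004 0.017 top 460 bot 566 w 127 x 235
0.0042 0 top 292 bot 397 w 123 x 233
0.0042 0.004 top 328 bot 435 w 125 x 234
0.0042 0.005 top 338 bot 445 w 126 x 234
0.0042 0.009 top 376 bot 485 w 128 x 234
0.0042 0.01 top 386 bot 495 w 129 x 234
0.0042 0.013 top 416 bot 526 w 131 x 235
0.0042 0.014 top 426 bot 537 w 131 x 235
0.0042 0.015 top 436 bot 547 w 132 x 235
0.0042 0.016 top 447 bot 558 w 132 x 235
0.0042 0.017 top 457 bot 569 w 133 x 235
0.0045 0 top 288 bot 401 w 132 x 233
0.0045 0.004 top 324 bot 439 w 1
[... 1039 characters left out ...]
125 x 234
0.0042 0.009 top 375 bot 483 w 127 x 234
0.0042 0.01 top 385 bot 493 w 128 x 234
0.0042 0.013 top 415 bot 524 w 130 x 235
0.0042 0.014 top 425 bot 535 w 130 x 235
0.0042 0.015 top 435 bot 545 w 131 x 235
0.0042 0.016 top 445 bot 556 w 131 x 235
0.0042 0.017 top 456 bot 567 w 132 x 235
0.0045 0 top 288 bot 400 w 131 x 233
0.0045 0.004 top 324 bot 438 w 133 x 234
0.0045 0.005 top 334 bot 448 w 134 x 234
0.0045 0.009 top 372 bot 487 w 136 x 234
0.0045 0.01 top 381 bot 497 w 137 x 234
0.0045 0.013 top 411 bot 528 w 139 x 235
0.0045 0.014 top 421 bot 539 w 140 x 235
0.0045 0.015 top 431 bot 549 w 140 x 235
0.0045 0.016 top 441 bot 560 w 141 x 235
0.0045 0.017 top 452 bot 571 w 142 x 235
```

apply_moves --pt "0 0 0.8 0 -1" --pt "0 0 0.8 0 -1" --pt "0 0 0.7 0 -1" --pt "0 0 0 0 -1"

```text
t: 25.25
ee_pos: [0.568, 0.0145, 0.1284]
orientation: [-0.234, 1.572, 0.239]
contact_force: [-1.5, 0.6, 0.3]
gripper_width: 0.0855
```

Run:
```python
from h import *
plan([.5648,.0134,.055],.303+np.pi/2)
```

```text
ee [0.568  0.0145 0.1284] F [-1.5   0.57  0.35] M [ 0.023 -0.009  0.006] w 0.0855 t 25.25 yawy 107.21 toolz [ 0.955  0.296 -0.014] toolx [-0.015  0.001 -1.   ] q7 1.573
shift units [ 2.939 -0.02  -0.094] turn units -0.04 tool y [-0.296  0.955  0.005]
```

apply_moves --pt "0.7 0 -0.1 0 -1" --pt "0.7 0 0 0 -1" --pt "0.7 0 0 0 -1" --pt "0.5 0 0 0 -1" --pt "0 0 0 0 -1"

```text
t: 25.75
ee_pos: [0.5649, 0.0143, 0.061]
orientation: [-0.234, 1.572, 0.239]
contact_force: [-0.5, -0.2, -0.5]
gripper_width: 0.0854
```

Run:
```python
from h import *
plan([.5648,.0134,.055],.303+np.pi/2)
```

```text
ee [0.5649 0.0143 0.061 ] F [-0.46 -0.22 -0.49] M [-0.027 -0.01   0.01 ] w 0.0854 t 25.75 yawy 107.25 toolz [ 0.955  0.297 -0.013] toolx [-0.014  0.001 -1.   ] q7 1.532
shift units [ 0.24  -0.036 -0.012] turn units -0.03 tool y [-0.297  0.955  0.005]
```

apply_moves --pt "0.25 -0.05 0 0 -1" --pt "0 0 0 0 -0.3" --pt "0 0 0 0 0.4" --pt "0 0 0 0 1" --pt "0 0 0 0 1" --newtons 60

```text
t: 26.25
ee_pos: [0.5664, 0.013, 0.0563]
orientation: [-0.234, 1.569, 0.239]
contact_force: [0.2, 0.8, -0.2]
gripper_width: 0.0285
```

apply_moves --pt "0 0 0 0 1" --pt "0 0 0 0 1"

```text
t: 26.45
ee_pos: [0.5667, 0.0131, 0.0569]
orientation: [-0.234, 1.568, 0.239]
contact_force: [0.8, -0.0, -1.8]
gripper_width: 0.0213
```

Run:
```python
from h import *
plan([.5648,.0134,.055],.303+np.pi/2)
s=state();pickle.dump(s,open("grasp2.pkl","wb"))
im=camera("wrist");cv2.imwrite("pics/w17.png",cv2.resize(im[80:320,130:390],None,fx=3,fy=3,interpolation=cv2.INTER_CUBIC))
```

```text
ee [0.5667 0.0131 0.0569] F [ 0.78 -0.   -1.81] M [-0.032 -0.043 -0.008] w 0.0213 t 26.45 yawy 107.24 toolz [ 0.955  0.296 -0.01 ] toolx [-0.011  0.001 -1.   ] q7 1.53
shift units [ 0.075  0.033 -0.067] turn units -0.03 tool y [-0.296  0.955  0.004]
```

View pics/w17.png

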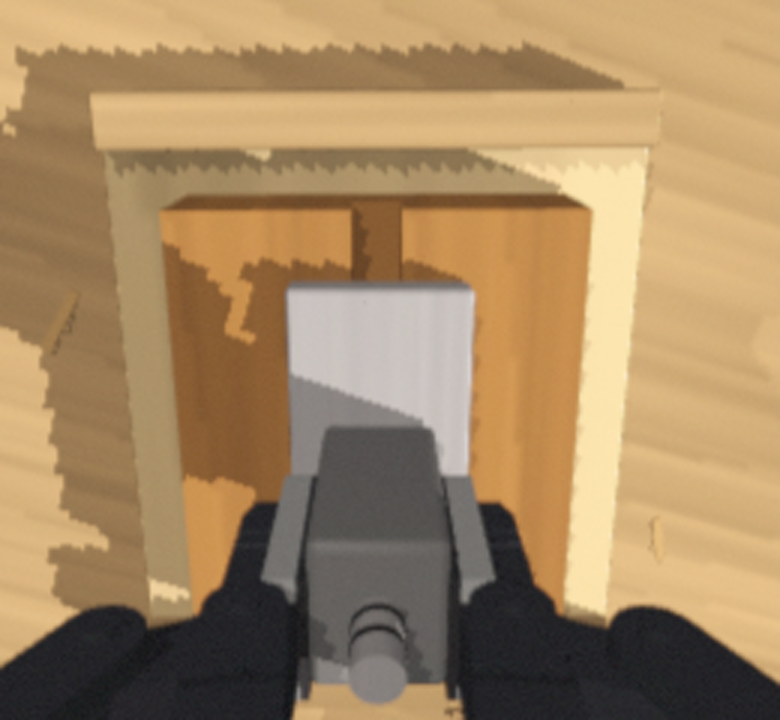

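apply_moves --pt "-0.4 0 0 0 1" --pt "-0.7 0 0 0 1" --pt "-0.9 0 0 0 1" --pt "-0.9 0 0 0 1" --pt "-0.2 0 0 0 1"

```text
t: 27.0
ee_pos: [0.5656, 0.013, 0.137]
orientation: [-0.234, 1.573, 0.24]
contact_force: [1.8, 0.5, -1.6]
gripper_width: 0.0211
```

Run:
```python
from h import *
plan([.5448,.2628,.14],-.318+np.pi/2)
```

```text
ee [0.5656 0.013  0.137 ] F [ 1.83  0.52 -1.56] M [ 0.018 -0.094 -0.038] w 0.0211 t 27.0 yawy 107.28 toolz [ 0.955  0.297 -0.015] toolx [-0.016  0.001 -1.   ] q7 1.581
shift units [-0.091  9.789  2.172] turn units 8.87 tool y [-0.297  0.955  0.006]
```

apply_moves --pt "0 0.6 0.2 0.9 1" --pt "0 0.95 0.15 0.9 1" --pt "0 0.95 0.1 0.9 1" --pt "0 0.95 0 0.9 1" --pt "0 0.95 -0.1 0.9 1"

```text
t: 27.5
ee_pos: [0.5563, 0.1208, 0.1366]
orientation: [0.024, 1.587, -0.028]
contact_force: [0.2, 0.1, -1.8]
gripper_width: 0.0211
```

Run:
```python
from h import *
plan([.5448,.2628,.14],-.318+np.pi/2)
```

```text
ee [0.5563 0.1208 0.1366] F [ 0.23  0.09 -1.85] M [-0.058 -0.028 -0.009] w 0.0211 t 27.5 yawy 88.09 toolz [ 0.999 -0.033 -0.016] toolx [-0.016 -0.002 -1.   ] q7 1.114
shift units [-0.141  5.661 -0.65 ] turn units 4.08 tool y [ 0.033  0.999 -0.003]
```

apply_moves --pt "0 0.95 -0.2 0.8 1" --pt "0 0.95 -0.3 0.8 1" --pt "0 0.95 -0.3 0.8 1" --pt "0 0.95 -0.3 0.8 1" --pt "0 0.9 -0.3 0.7 1"

```text
t: 28.0
ee_pos: [0.5356, 0.246, 0.1335]
orientation: [0.244, 1.577, -0.256]
contact_force: [0.1, 0.1, -3.1]
gripper_width: 0.0211
```

apply_moves --pt "0 0.4 0 0 1" --pt "0 0 0 0 1"

```text
t: 28.2
ee_pos: [0.5372, 0.2598, 0.1324]
orientation: [0.24, 1.579, -0.251]
contact_force: [-0.2, -0.3, -2.7]
gripper_width: 0.0212
```

Run:
```python
from h import *
plan([.5448,.2628,.12],-.318+np.pi/2)
im=camera("wrist");cv2.imwrite("pics/w18.png",cv2.resize(im,None,fx=1.5,fy=1.5,interpolation=cv2.INTER_CUBIC))
```

```text
ee [0.5372 0.2598 0.1324] F [-0.17 -0.27 -2.67] M [-0.042 -0.021  0.016] w 0.0212 t 28.2 yawy 72.17 toolz [ 0.952 -0.306 -0.021] toolx [-0.023 -0.003 -1.   ] q7 0.658
shift units [0.487 0.213 0.263] turn units 0.1 tool y [ 0.306  0.952 -0.01 ]
```

View pics/w18.png

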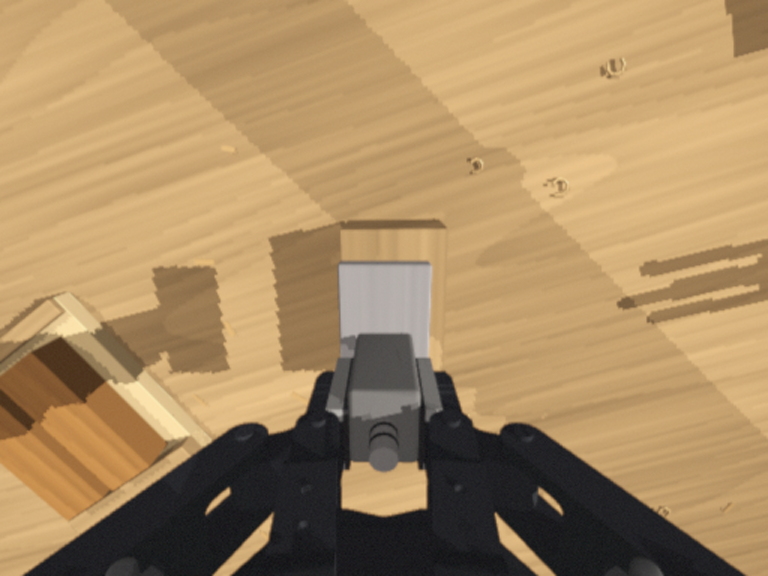

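apply_moves --pt "0.2 0.25 0.3 0.1 1" --pt "0.4 0 0 0 1" --pt "0.5 0 0 0 1" --pt "0.4 0 0 0 1" --pt "0 0 0 0 1"

```text
t: 28.75
ee_pos: [0.547, 0.2557, 0.0899]
orientation: [0.246, 1.579, -0.265]
contact_force: [-1.0, -0.4, -2.2]
gripper_width: 0.0211
```

Run:
```python
from h import *
plan([.5448,.2628,.0644],-.318+np.pi/2)
im=camera("wrist");cv2.imwrite("pics/w19.png",cv2.resize(im[80:320,130:390],None,fx=3,fy=3,interpolation=cv2.INTER_CUBIC))
```

```text
ee [0.547  0.2557 0.0899] F [-1.   -0.38 -2.25] M [-0.016 -0.013 -0.032] w 0.0211 t 28.75 yawy 71.4 toolz [ 0.947 -0.319 -0.022] toolx [-0.025 -0.008 -1.   ] q7 0.646
shift units [ 1.021  0.258 -0.153] turn units -0.1 tool y [ 0.319  0.948 -0.016]
```

View pics/w19.png

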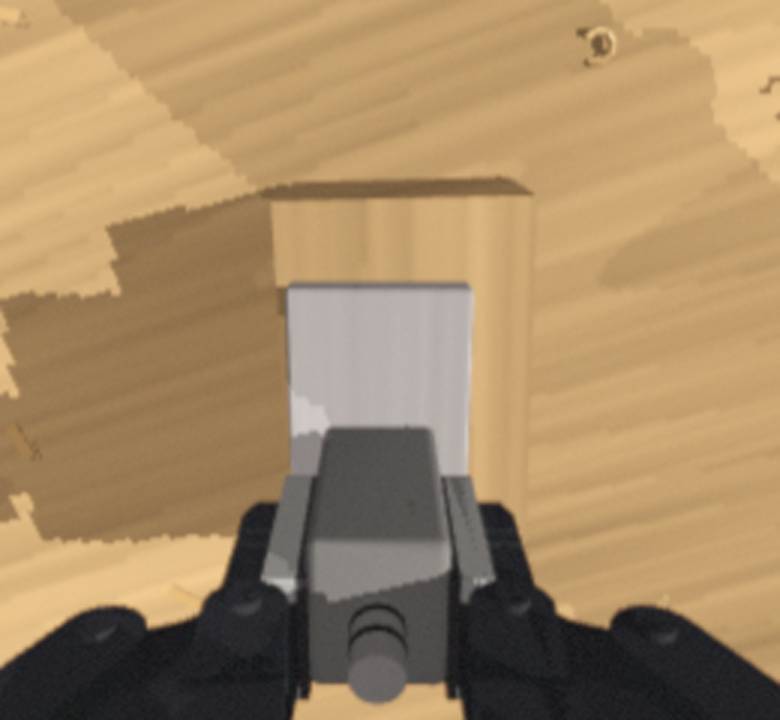

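apply_moves --pt "0 0.28 -0.15 0 1" --pt "0 0 0 0 1" --pt "0 0 0 0 1"

```text
t: 29.1
ee_pos: [0.5461, 0.2646, 0.0911]
orientation: [0.247, 1.578, -0.264]
contact_force: [-0.4, -0.6, -2.7]
gripper_width: 0.0211
```

Run:
```python
from h import *
plan([.5448,.2628,.0644],-.318+np.pi/2)
im=camera("wrist");cv2.imwrite("pics/w20.png",cv2.resize(im[80:320,130:390],None,fx=3,fy=3,interpolation=cv2.INTER_CUBIC))
```

```text
ee [0.5461 0.2646 0.0911] F [-0.44 -0.56 -2.67] M [-0.01  -0.027  0.001] w 0.0211 t 29.1 yawy 71.4 toolz [ 0.947 -0.319 -0.021] toolx [-0.024 -0.007 -1.   ] q7 0.634
shift units [ 1.071 -0.071 -0.004] turn units -0.1 tool y [ 0.319  0.948 -0.014]
```

View pics/w20.png

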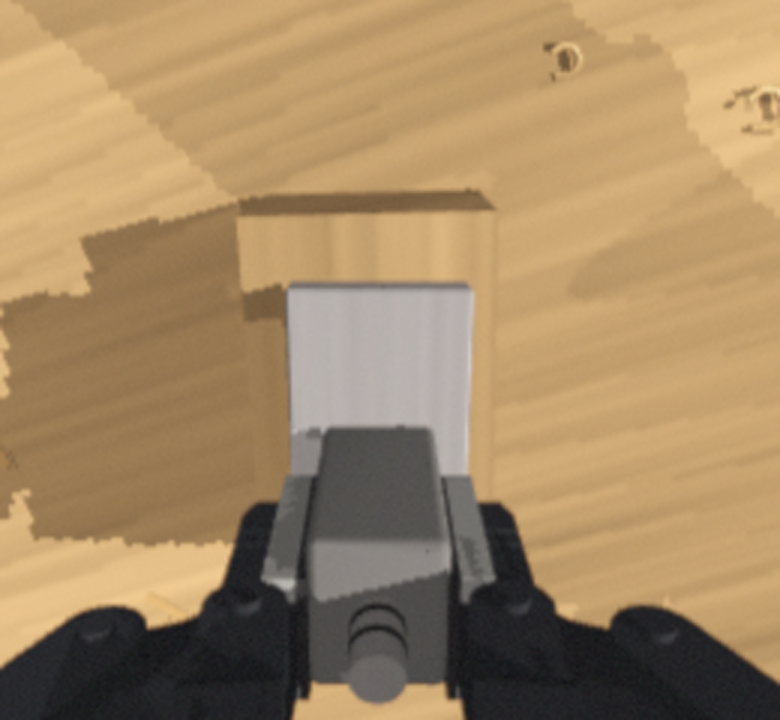

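apply_moves --pt "0.25 -0.08 0 -0.1 1" --pt "0.25 0 0 0 1" --pt "0.25 0 0 0 1" --pt "0.1 0 0 0 1"

```text
t: 29.55
ee_pos: [0.5451, 0.2629, 0.0692]
orientation: [0.242, 1.578, -0.257]
contact_force: [0.6, 0.5, -2.1]
gripper_width: 0.0215
```

Run:
```python
from h import *
plan([.5448,.2628,.0644],-.318+np.pi/2)
```

```text
ee [0.5451 0.2629 0.0692] F [ 0.61  0.47 -2.06] M [ 0.007 -0.05   0.017] w 0.0215 t 29.55 yawy 71.87 toolz [ 0.95  -0.311 -0.019] toolx [-0.022 -0.006 -1.   ] q7 0.636
shift units [ 0.191 -0.006 -0.006] turn units 0.02 tool y [ 0.311  0.95  -0.013]
```

Position is good and the tip is already in the hole. I'll lower onto the stand.

apply_moves --pt "0.08 0 0 0 1" --pt "0.06 0 0 0 1"

```text
t: 29.75
ee_pos: [0.5448, 0.2627, 0.0647]
orientation: [0.241, 1.578, -0.257]
contact_force: [0.1, 0.2, -3.0]
gripper_width: 0.0215
```

apply_moves --pt "0.05 0 0 0 1"

```text
t: 29.85
ee_pos: [0.5448, 0.2626, 0.0633]
orientation: [0.241, 1.579, -0.257]
contact_force: [-0.7, 0.4, -3.3]
gripper_width: 0.0215
```

apply_moves --pt "0.04 0 0 0 1"

```text
t: 29.95
ee_pos: [0.5447, 0.2627, 0.0624]
orientation: [0.241, 1.579, -0.257]
contact_force: [-2.5, -1.3, 10.1]
gripper_width: 0.0211
```

apply_moves --pt "0.03 0 0 0 1"

```text
t: 30.05
ee_pos: [0.5447, 0.2627, 0.0624]
orientation: [0.242, 1.578, -0.257]
contact_force: [-3.6, -2.5, 9.2]
gripper_width: 0.0211
```

apply_moves --pt "0 0 0 0 1" --pt "0 0 0 0 0.3" --pt "0 0 0 0 -0.3" --pt "0 0 0 0 -1" --pt "0 0 0 0 -1" --newtons 20

```text
t: 30.55
ee_pos: [0.5459, 0.2634, 0.0638]
orientation: [0.243, 1.576, -0.256]
contact_force: [0.1, -0.1, -0.7]
gripper_width: 0.0717
```

apply_moves --pt "-0.4 0 0 0 -1" --pt "-0.8 0 0 0 -1" --pt "-0.8 0 0 0 -1" --pt "-0.8 0 0 0 -1" --pt "-0.3 0 0 0 -1"

```text
t: 31.05
ee_pos: [0.5469, 0.2636, 0.145]
orientation: [0.242, 1.577, -0.256]
contact_force: [0.5, 0.4, 0.0]
gripper_width: 0.0853
```

Run:
```python
from h import *
plan([.56,-.27,.2],0)
im=camera("wrist");cv2.imwrite("pics/w21.png",cv2.resize(im[80:320,130:390],None,fx=3,fy=3,interpolation=cv2.INTER_CUBIC))
```

```text
ee [0.5469 0.2636 0.145 ] F [0.54 0.37 0.03] M [-0.033 -0.023  0.003] w 0.0853 t 31.05 yawy 71.86 toolz [ 0.95  -0.312 -0.019] toolx [-0.022 -0.006 -1.   ] q7 0.656
shift units [ -2.091 -20.146   7.103] turn units 17.96 tool y [ 0.311  0.95  -0.012]
```

View pics/w21.png

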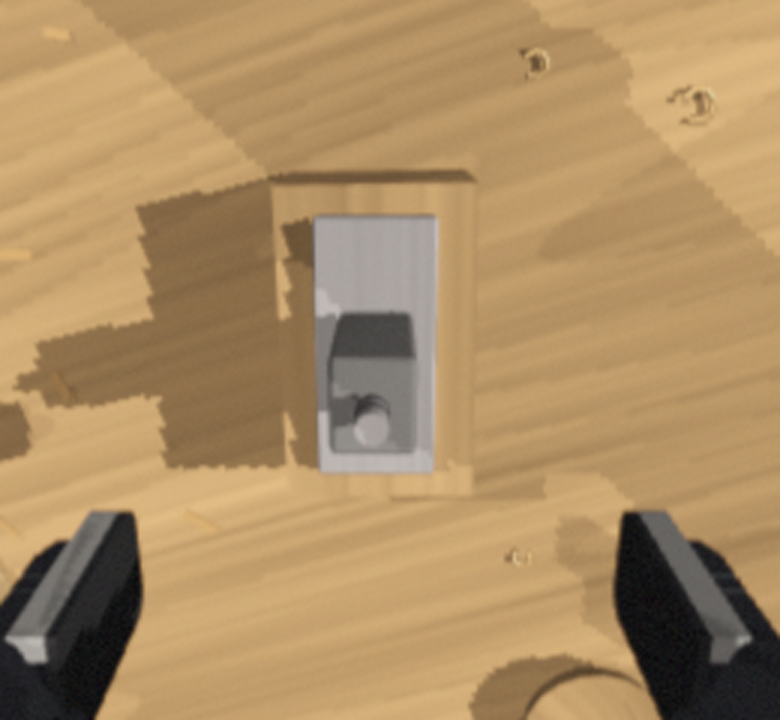

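apply_moves --pt "0 0 -0.8 0 -1" --pt "0 0 -0.8 0 -1" --pt "0 0 -0.7 0 -1" --pt "0 0 0 0 -1"

```text
t: 31.5
ee_pos: [0.4909, 0.2812, 0.1454]
orientation: [0.243, 1.577, -0.258]
contact_force: [0.8, 0.3, 0.4]
gripper_width: 0.0853
```

Run:
```python
from h import *
s=state();im=camera("wrist");cv2.imwrite("pics/w22r.png",im);pickle.dump(s,open("w22.pkl","wb"));print(s["ee_pos"],s["t"])
cv2.imwrite("pics/w22.png",cv2.resize(im[190:310,215:300],None,fx=5,fy=5,interpolation=cv2.INTER_CUBIC))
cv2.imwrite("pics/w22s.png",cv2.resize(im[240:310,228:290],None,fx=8.5,fy=8.5,interpolation=cv2.INTER_CUBIC))
```

```text
[0.49091066 0.28119881 0.1454453 ] 31.5
```

View pics/w22.png

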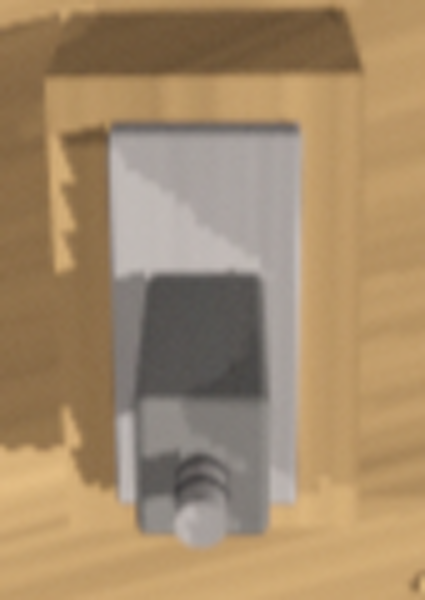

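View pics/w22s.png

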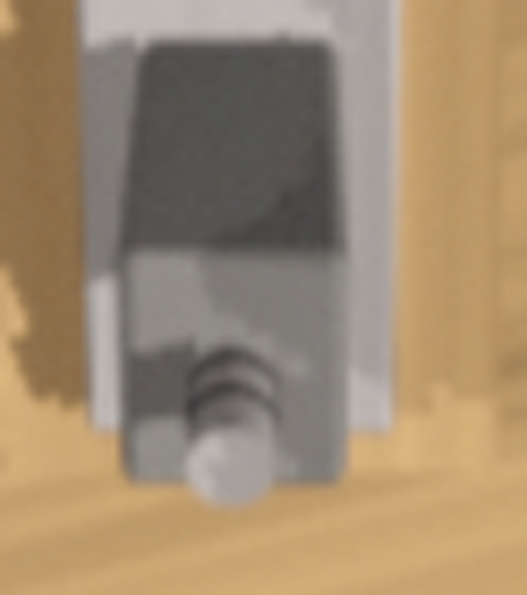

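Run:
```python
from h import *
from scipy.optimize import least_squares
np.set_printoptions(precision=4,suppress=True)
s=pickle.load(open("w22.pkl","rb"));cm=wristcm(s)
f1=lambda p:np.array(p)/5+[215,190]-.4
f2=lambda p:np.array(p)/8.5+[228,240]-.44
pts=[((-.04,-.018,.008),f1((110,129))),((-.04,.018,.008),f1((300,128))),
((-.013,-.011,.008),f2((142,40))),((-.013,.011,.008),f2((331,40))),
((-.013,-.011,.054),f2((122,248))),((-.013,.011,.054),f2((345,247))),((.013,.011,.054),f2((345,482))),((.013,-.011,.054),f2((125,484))),
((.04,.018,.008),f2((393,430))),((.04,-.018,.008),f2((93,430)))]
P=np.array([p for p,_ in pts]);U=np.array([u for _,u in pts])
def pr(p,Q):
    R=cv2.Rodrigues(np.array(p[3:6]))[0];return proj(None,Q@R.T+p[:3],cm)
o=least_squares(lambda p:(pr(p,P)-U).ravel(),[.543,.2634,.045,0,0,-.318],loss="soft_l1",f_scale=.5)
print(o.x,o.fun.reshape(-1,2).round(2).tolist())
inv=lambda q:(q+.44-[228,240])*8.5
a=np.linspace(0,2*np.pi,145)
for r in (.004,.0042):
    for h in (0,.004,.005,.009,.010,.013,.014,.015,.016,.017):
        q=inv(pr(o.x,np.c_[r*np.cos(a),r*np.sin(a),np.full(145,.054+h)]));print(r,h,"top %.0f bot %.0f w %.0f"%(q[:,1].min(),q[:,1].max(),np.ptp(q[:,0])))
plan([.56,-.27,.2],0)
```

```text
[ 0.544   0.2618  0.041  -0.0014 -0.0096 -0.3099] [[-0.41, 1.47], [0.05, 1.53], [-0.02, -1.23], [0.55, -1.28], [-0.6, -0.02], [0.49, 0.07], [0.32, -0.01], [-0.22, -0.25], [-0.06, 0.09], [-0.06, 0.08]]
0.004 0 top 331 bot 403 w 83
0.004 0.004 top 355 bot 428 w 84
0.004 0.005 top 361 bot 434 w 85
0.004 0.009 top 386 bot 461 w 86
0.004 0.01 top 393 bot 467 w 87
0.004 0.013 top 413 bot 488 w 88
0.004 0.014 top 419 bot 495 w 88
0.004 0.015 top 426 bot 502 w 89
0.004 0.016 top 433 bot 509 w 89
0.004 0.017 top 440 bot 516 w 89
0.0042 0 top 329 bot 404 w 87
0.0042 0.004 top 353 bot 430 w 89
0.0042 0.005 top 359 bot 436 w 89
0.0042 0.009 top 385 bot 463 w 91
0.0042 0.01 top 391 bot 469 w 91
0.0042 0.013 top 411 bot 490 w 92
0.0042 0.014 top 418 bot 497 w 93
0.0042 0.015 top 424 bot 504 w 93
0.0042 0.016 top 431 bot 511 w 94
0.0042 0.017 top 438 bot 518 w 94
ee [0.4924 0.2804 0.1454] F [-0.26 -0.45 -0.41] M [ 0.009 -0.018  0.032] w 0.0854 t 31.55 yawy 71.7 toolz [ 0.949 -0.314 -0.018] toolx [-0.021 -0.006 -1.   ] q7 0.581
shift units [ -2.101 -20.079   9.448] turn units 17.92 tool y [ 0.314  0.949 -0.012]
```

apply_moves --pt "-0.4 -0.6 0.2 -0.9 -1" --pt "-0.4 -0.9 0.3 -0.9 0" --pt "-0.4 -0.9 0.2 -0.9 1" --pt "-0.4 -0.9 0.1 -0.9 1" --pt "-0.3 -0.9 0.1 -0.8 1"

```text
t: 32.05
ee_pos: [0.4996, 0.1703, 0.1919]
orientation: [-0.007, 1.593, -0.004]
contact_force: [0.2, 0.3, 0.2]
gripper_width: 0.0282
```

apply_moves --pt "0 -1 0.05 0 1" --pt "0 -1 0.05 0 1" --pt "0 -1 0.05 0 1" --pt "0 -1 0.05 0 1" --pt "0 -1 0.05 0 1"

```text
t: 32.55
ee_pos: [0.5112, 0.0356, 0.1928]
orientation: [-0.005, 1.59, -0.008]
contact_force: [-0.4, -0.1, -0.1]
gripper_width: 0.0
```

Run:
```python
from h import *
plan([.50,-.20,.2],np.pi/2)
```

```text
ee [0.5112 0.0356 0.1928] F [-0.39 -0.09 -0.05] M [ 0.015 -0.047  0.007] w 0.0 t 32.55 yawy 89.89 toolz [ 1.    -0.002 -0.019] toolx [-0.019 -0.008 -1.   ] q7 1.319
shift units [-0.205 -9.426 -0.434] turn units -0.03 tool y [ 0.002  1.    -0.008]
```

apply_moves --pt "0 -1 -0.1 0 1" --pt "0 -1 -0.1 0 1" --pt "0 -1 -0.1 0 1" --pt "0 -1 -0.1 0 1" --pt "0 -1 -0.1 0 1"

```text
t: 33.05
ee_pos: [0.5008, -0.1009, 0.1927]
orientation: [-0.001, 1.589, -0.015]
contact_force: [0.1, 0.3, 0.2]
gripper_width: 0.0003
```

apply_moves --pt "0 -1 -0.2 0 1" --pt "0 -1 -0.2 0 1" --pt "0 -1 -0.2 0 1" --pt "0 -0.8 -0.2 0 1" --pt "0 0 0 0 1"

```text
t: 33.55
ee_pos: [0.4789, -0.2105, 0.1924]
orientation: [0.005, 1.59, -0.028]
contact_force: [0.2, -0.9, 0.5]
gripper_width: 0.0
```

Run:
```python
from h import *
plan([.51,-.272,.2],np.pi/2)
s=state();pickle.dump(s,open("w23.pkl","wb"));im=camera("wrist");cv2.imwrite("pics/w23.png",cv2.resize(im,None,fx=1.5,fy=1.5,interpolation=cv2.INTER_CUBIC))
```

```text
ee [ 0.4789 -0.2105  0.1924] F [ 0.18 -0.9   0.46] M [ 0.002 -0.076  0.016] w 0.0 t 33.55 yawy 88.8 toolz [ 1.    -0.021 -0.019] toolx [-0.02  -0.014 -1.   ] q7 1.796
shift units [-0.293 -2.436  1.291] turn units -0.3 tool y [ 0.021  1.    -0.014]
```

View pics/w23.png

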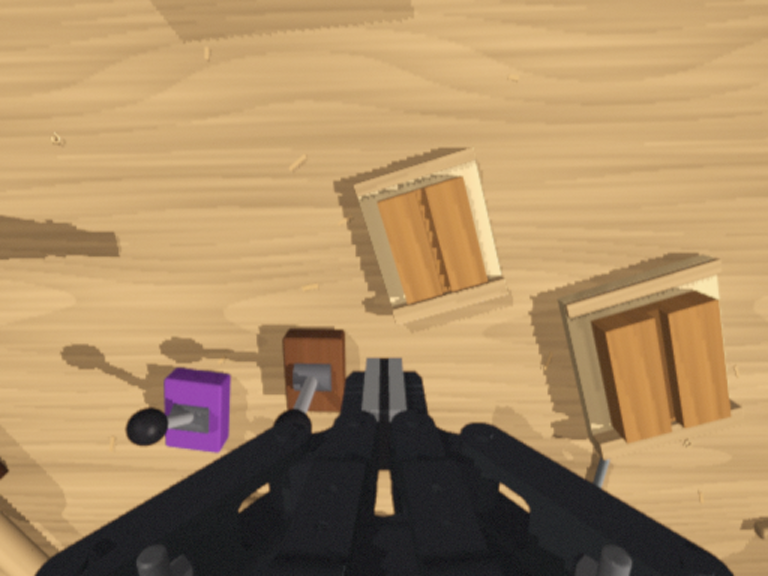

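apply_moves --pt "0 -0.9 0.4 -0.3 1" --pt "0 -0.9 0.4 0 1" --pt "0 -0.65 0.4 0 1" --pt "0 0 0 0 1"

```text
t: 34.0
ee_pos: [0.5122, -0.269, 0.1919]
orientation: [-0.013, 1.59, -0.004]
contact_force: [-0.0, -0.0, 1.1]
gripper_width: 0.0001
```

Run:
```python
from h import *
plan([.51,-.272,.088],-.017+np.pi/2)
s=state();pickle.dump(s,open("w24.pkl","wb"));im=camera("wrist");cv2.imwrite("pics/w24.png",cv2.resize(im,None,fx=1.5,fy=1.5,interpolation=cv2.INTER_CUBIC))
```

```text
ee [ 0.5122 -0.269   0.1919] F [-0.03 -0.02  1.09] M [ 0.053  0.005 -0.022] w 0.0001 t 34.0 yawy 90.35 toolz [ 1.     0.006 -0.019] toolx [-0.019 -0.011 -1.   ] q7 1.899
shift units [ 4.157 -0.074 -0.009] turn units 0.33 tool y [-0.006  1.    -0.011]
```

View pics/w24.png

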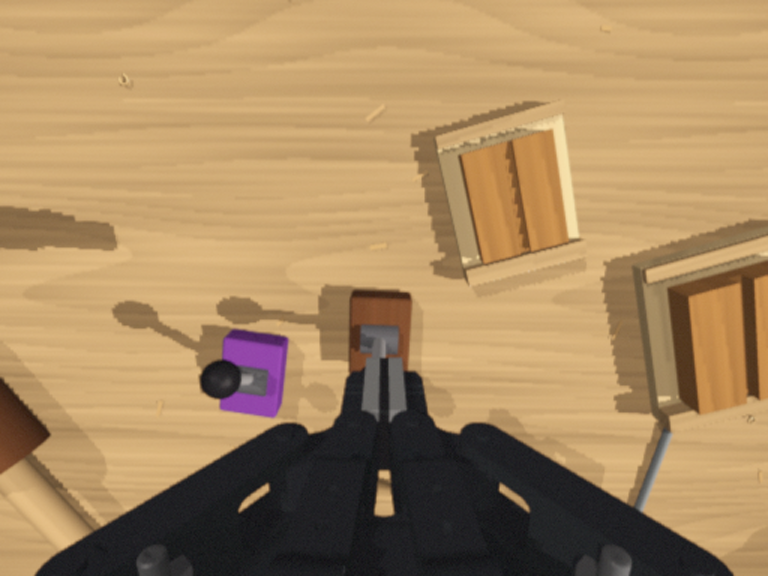

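apply_moves --pt "0.6 -0.05 -0.1 0.3 1" --pt "0.8 0 -0.05 0 1" --pt "0.8 0 0 0 1" --pt "0.8 0 0 0 1" --pt "0.6 0 0 0 1"

```text
t: 34.55
ee_pos: [0.5081, -0.261, 0.1014]
orientation: [-0.0, 1.586, -0.011]
contact_force: [0.1, 0.3, 0.8]
gripper_width: 0.0001
```

Run:
```python
from h import *
plan([.58,-.272,.088],-.017+np.pi/2)
im=camera("scene");cv2.imwrite("pics/s25.png",cv2.resize(im[140:260,80:240],None,fx=4.8,fy=4.8,interpolation=cv2.INTER_CUBIC))
```

```text
ee [ 0.5081 -0.261   0.1014] F [0.11 0.32 0.85] M [ 0.05  -0.019 -0.027] w 0.0001 t 34.55 yawy 89.61 toolz [ 1.    -0.007 -0.015] toolx [-0.015 -0.007 -1.   ] q7 1.852
shift units [ 0.497 -0.418  2.888] turn units 0.15 tool y [ 0.007  1.    -0.007]
```

View pics/s25.png

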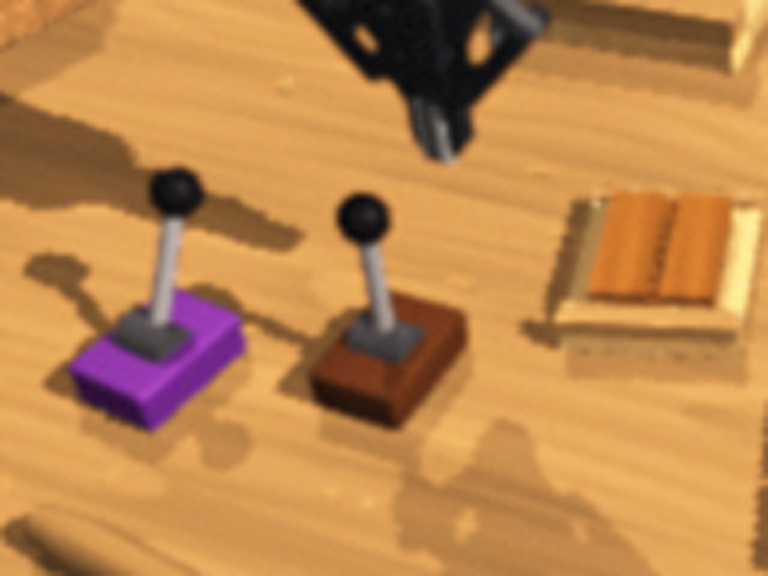

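Correct y by about -10 mm, go down about 12 mm, then push +x.

apply_moves --pt "0.3 -0.45 0 0 1" --pt "0.2 0 0 0 1" --pt "0 0 0 0 1"

```text
t: 34.9
ee_pos: [0.5069, -0.2698, 0.0866]
orientation: [-0.001, 1.589, -0.006]
contact_force: [0.6, 0.6, 0.3]
gripper_width: -0.0
```

Run:
```python
from h import *
plan([.58,-.272,.088],-.017+np.pi/2)
```

```text
ee [ 0.5069 -0.2698  0.0866] F [0.63 0.6  0.27] M [-0.002 -0.025  0.035] w -0.0 t 34.9 yawy 89.81 toolz [ 1.    -0.003 -0.018] toolx [-0.018 -0.004 -1.   ] q7 1.866
shift units [-0.11  -0.08   2.921] turn units 0.2 tool y [ 0.003  1.    -0.004]
```

apply_moves --pt "0 -0.08 0.5 0 1" --pt "0 0 0.5 0 1" --pt "0 0 0.5 0 1" --pt "0 0 0.4 0 1"

```text
t: 35.3
ee_pos: [0.5559, -0.2728, 0.0881]
orientation: [0.0, 1.588, -0.009]
contact_force: [-1.1, 0.3, 0.8]
gripper_width: 0.0001
```

Run:
```python
from h import *
plan([.58,-.272,.088],-.017+np.pi/2)
im=camera("scene");cv2.imwrite("pics/s26.png",cv2.resize(im[140:260,80:240],None,fx=4.8,fy=4.8,interpolation=cv2.INTER_CUBIC))
```

```text
ee [ 0.5559 -0.2728  0.0881] F [-1.1   0.32  0.82] M [-0.085  0.151  0.024] w 0.0001 t 35.3 yawy 89.68 toolz [ 1.    -0.006 -0.017] toolx [-0.017 -0.005 -1.   ] q7 1.844
shift units [-0.013  0.037  0.963] turn units 0.16 tool y [ 0.006  1.    -0.006]
```

View pics/s26.png

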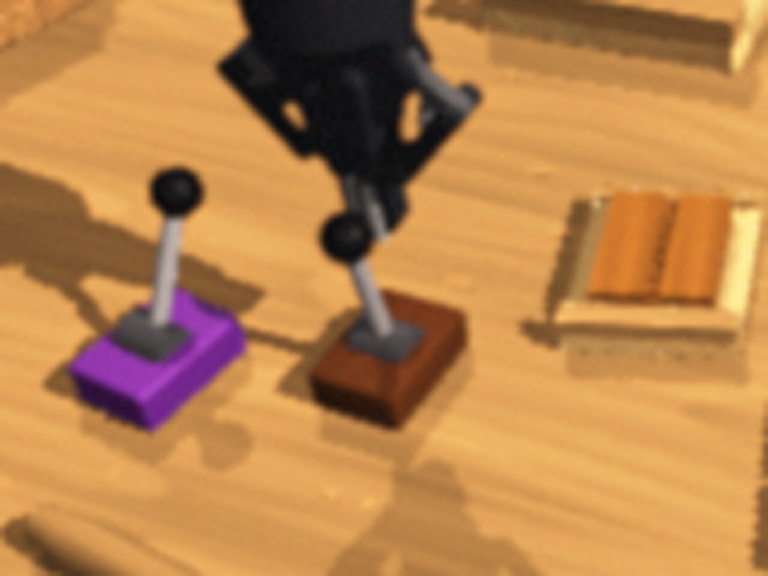

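apply_moves --pt "0 0 0.35 0 1" --pt "0 0 0.3 0 1"

```text
t: 35.55
ee_pos: [0.5742, -0.2724, 0.0879]
orientation: [-0.0, 1.587, -0.008]
contact_force: [-0.8, 0.2, -0.4]
gripper_width: 0.0
```

apply_moves --pt "0 0 0.15 0 1"

```text
t: 35.65
ee_pos: [0.5785, -0.2722, 0.0877]
orientation: [-0.0, 1.587, -0.008]
contact_force: [-1.4, 0.5, -0.3]
gripper_width: 0.0001
```

apply_moves --pt "0 0 0.12 0 1"

```text
t: 35.75
ee_pos: [0.5816, -0.2722, 0.0874]
orientation: [-0.0, 1.588, -0.007]
contact_force: [-1.2, 0.3, -0.9]
gripper_width: 0.0001
```

apply_moves --pt "0 0 0.12 0 1"

```text
t: 35.85
ee_pos: [0.5829, -0.2722, 0.087]
orientation: [0.0, 1.592, -0.007]
contact_force: [-9.5, 0.9, 7.5]
gripper_width: 0.0001
```

apply_moves --pt "0 0 0.12 0 1"

```text
t: 35.95
ee_pos: [0.583, -0.2724, 0.0868]
orientation: [0.001, 1.598, -0.008]
contact_force: [-11.3, 1.1, 7.5]
gripper_width: -0.0002
```

apply_moves --pt "0 0 0.12 0 1"

```text
t: 36.05
ee_pos: [0.5828, -0.2727, 0.0866]
orientation: [0.003, 1.604, -0.008]
contact_force: [-9.0, -0.1, 5.2]
gripper_width: -0.0003
```

The lever is against its stop: 11 N and no more movement. I'll back off and retreat upward.

apply_moves --pt "0 0 -0.3 0 1" --pt "0 0 -0.8 0 1" --pt "-0.3 0 -0.9 0 1" --pt "-0.9 0 -0.9 0 1" --pt "-1 0 -0.5 0 1"

```text
t: 36.55
ee_pos: [0.4965, -0.2707, 0.1424]
orientation: [0.004, 1.605, -0.005]
contact_force: [1.0, -1.4, -0.2]
gripper_width: 0.0002
```

apply_moves --pt "-1 0 -0.5 0 1" --pt "-0.5 0 -0.5 0 1" --pt "0 0 0 0 1"

```text
t: 36.85
ee_pos: [0.4717, -0.2718, 0.1861]
orientation: [0.002, 1.598, -0.01]
contact_force: [1.3, 1.1, -0.6]
gripper_width: -0.0
```

Run:
```python
from h import *
plan([.58,-.272,.088],-.017+np.pi/2)
im=camera("scene");cv2.imwrite("pics/s27.png",cv2.resize(im,None,fx=1.5,fy=1.5,interpolation=cv2.INTER_CUBIC));cv2.imwrite("pics/s27c.png",cv2.resize(im[140:260,80:240],None,fx=4.8,fy=4.8,interpolation=cv2.INTER_CUBIC))
t=camera("top");cv2.imwrite("pics/t27.png",cv2.resize(t,None,fx=1.5,fy=1.5,interpolation=cv2.INTER_CUBIC))
from math import sin,cos
for th in (.3,.4,.5): print(th,proj("scene",[.5632+.08*sin(th),-.2712,.022+.08*cos(th)]),proj("top",[.5632+.08*sin(th),-.2712,.022+.08*cos(th)]))
```

```text
ee [ 0.4717 -0.2718  0.1861] F [ 1.26  1.08 -0.59] M [-0.029 -0.044  0.022] w -0.0 t 36.85 yawy 89.56 toolz [ 1.    -0.008 -0.027] toolx [-0.027 -0.005 -1.   ] q7 1.923
shift units [3.802 0.045 4.439] turn units 0.13 tool y [ 0.008  1.    -0.005]
0.3 [[151.73497798 191.87118122]] [[344.24908493 149.11427969]]
0.4 [[150.16911193 194.89924272]] [[343.8714024 146.4200586]]
0.5 [[148.72748223 198.10834807]] [[343.41823488 143.94173318]]
```

View pics/s27.png

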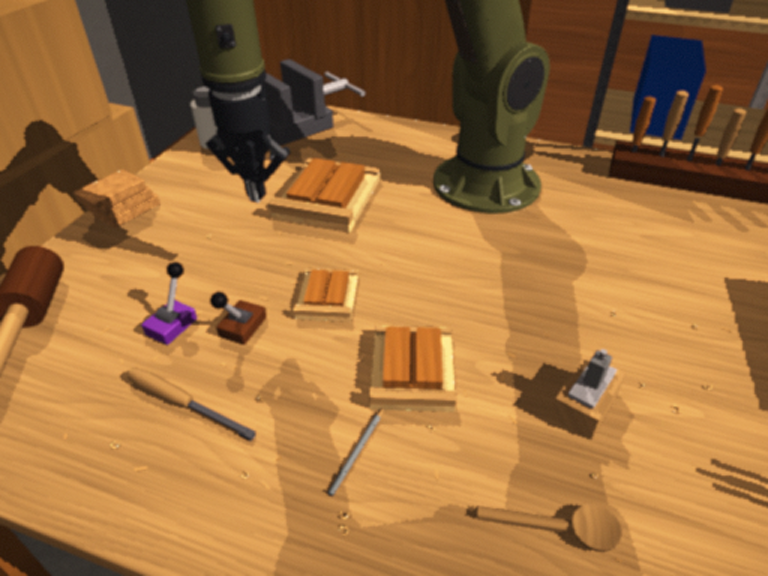

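View pics/s27c.png

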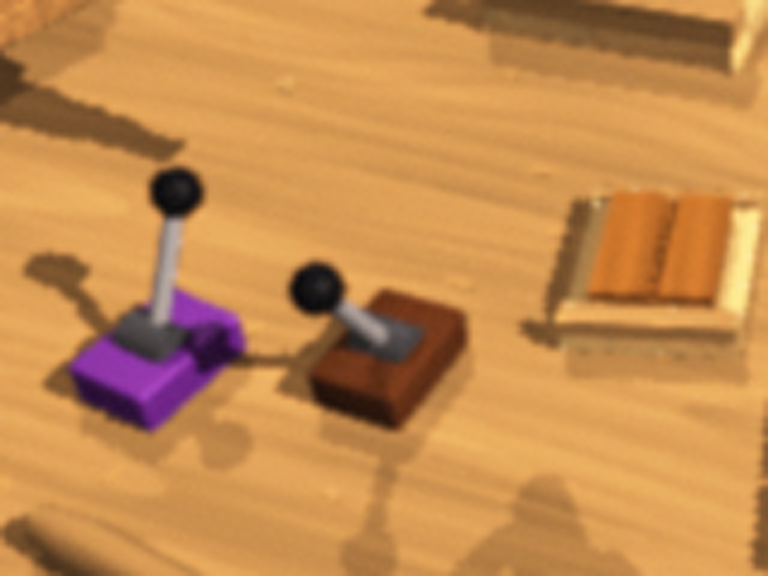

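View pics/t27.png

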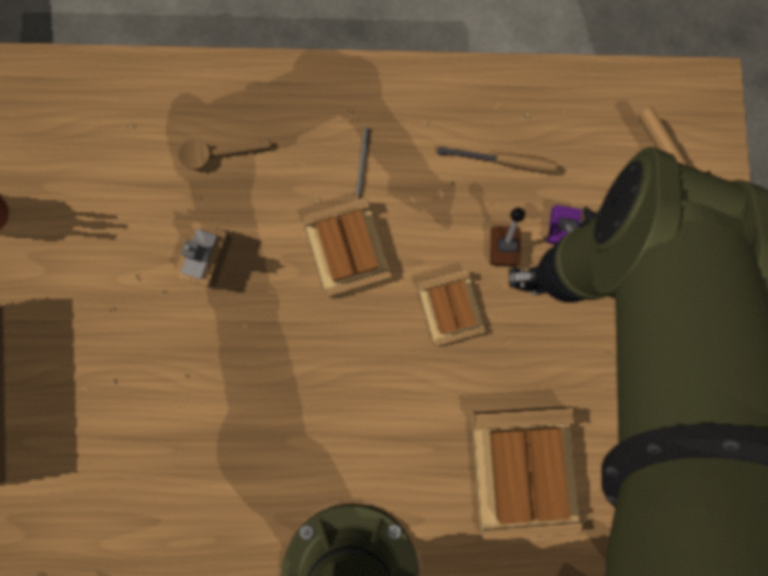

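Run:
```python
from cell import *
print(job_done())
```

```text
the job is handed in; nothing more can be done
None
```

I measured the groove at about 11 mm deep, returned the gauge to its stand and tipped the brown tally lever fully away from the robot. The job was handed in at about 37 s.

**Pressing:** My first try, holding the gauge by its stem, touched the wood with a tilted base because the tool had drifted out of square. I set the gauge down in the groove, straddled the rod with the fingers and pressed on the stem top. That held 13–15 N for over 2 s with no further sinking, so I took the base as flat. The highest force in the whole job was about 22 N, during the first try.

**Depth reading:** Two oblique wrist pictures show about 14.3–15.6 mm of rod, which gives roughly 11 mm. The pictures disagree by up to about 1 mm. A 10 mm groove would need at least 16 mm of rod showing, so I took it as over 10 mm. I had no independent check on this reading.

**Last checks:**
- **Gauge:** it stands upright and flat on the stand, with its probe in the hole.
- **Tally lever:** it stopped moving under about 11 N, and in the scene picture the ball is where a full lean should put it.
- **Everything else:** the purple lever, gouge, spoon and pencil show no visible change, and the gripper is clear of everything.

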